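Set out the finishing bench for a spray job

ROBOT

A 7-joint arm with a two-finger parallel gripper is mounted at the origin on the work surface. World frame = base frame: x ahead of the robot, y to its left, z up, the work surface at z = 0. Lengths are in m, angles in rad, forces in N, time in s.
With the tool pointing down it reaches from about 0.4 to 0.85 m from the base axis. Payload 10.4 kg.
Tool frame: the origin (TCP) lies at the very end of the fingers, on their centre line; the grasp point (between the pads) lies 19 mm behind it (manip.grip_depth is the distance from the TCP to the grasp point, in m); z points along the fingers, x is the direction in which the jaws open and shut, and the axes are right-handed (so a half turn about z gives the same grasp; the last joint's range is limited). The gripper opens to 85 mm and grips with 20 to 120 N. Pads are 22 mm wide; open, the fingers measure 114 mm over their backs; the gripper's body (76 mm by 85 mm) begins 54 mm behind the grasp point. The pads swing forward as they close: fully open they stand 13 mm farther back than shut.
Start: joints at [-1.218, 0.332, -0.065, 1.46, 0.022, 1.35, -0.088], TCP at [0.229, 0.581, 0.231] pointing down, gripper open.
Joint ranges: [-2.6, 2.6], [-0.5, 2.12], [-1.47, 1.34], [0.16, 2.42], [-1.27, 4.41], [0.06, 2.06], [-2.6, 2.6]. Speed limits (rad/s): [2.22, 2.22, 2.79, 2.79, 3.14, 3.14, 3.14].

INTERFACE

Orientations are given as a unit quaternion [x, y, z, w].
In Python, from workcell import manip, cams gives the robot as it stands. The module is installed in compiled form; this text tells all that it offers.
- The arm moves only by the tool move_arm, never from a script. Its arguments are lists of equal length, an entry for each row: "claw": the opening, from 0 (shut) to 1 (fully open); "dp": the shift along the tool's x, y, z as a fraction of full scale, a list of three; "turn": the turn, a rotation vector about the tool's x, y, z as a fraction of full scale, a list of three. A call has 1 to 8 rows; each row shifts and turns the commanded pose from where the row before left it, along the tool's axes as they then stand; what a row does not reach is not made up. Full scale, the value 1, is 200 mm for a shift and 45 degrees for a turn. A row lasts 1/12 s, in which the tool goes at most 41.7 mm and 7.16 degrees, less where a joint would pass 70% of its speed; a pose out of reach is approached as far as the arm can. A call with a number of a shift or a turn outside -1 to 1 is refused whole. A call with a gripper value outside its range is refused whole. The fingers move at their own pace and stop on an object; "grip_force" is the grip in N (left out, the last holds). Time passes only in rows, so rows that do not move let the fingers close. It gives the time, the measured TCP pose, the force and the opening at its end, in the units of the state.
- manip.get_obs(): the state, without advancing time (a new reading comes with each control period).
- cams.camera(name): name is "scene" or "top" or "wrist"; returns the picture (420x560x3 uint8, red, green, blue); there is no depth.
- cams.camera_info(name): a dict with "fx", "fy", "cx", "cy" (pixels), "pose" (4x4, takes a point from camera to world coordinates); the wrist camera has in their place "tool_from_camera" (4x4, takes a point from camera to tool coordinates, whose origin is the TCP and whose axes are the tool frame's). Camera axes: x right, y down, z forward; pixel columns grow to the right and rows downward; lengths in m; the calibration is good to about 2 mm. A picture is of the moment at which its call begins: read the wrist's pose just before it. camera_info takes no time and is no camera call.
- manip.hand_in(): hands the job in, once; it reports no verdict.
The state is a dict: "clock": time; "joint_pos": joint angles; "joint_velocities": joint speeds; "tau": joint torques, N m; "position": TCP position; "ee_rot": TCP orientation; "ft_force": force on the tool from outside, world axes, zero at the start; "torque": the same for the moment, N m; "grip_width": opening from 0.0 (shut) to 1.0 (fully open).
Only numpy, scipy, OpenCV 4.12 (cv2) and the standard library are available. Lean on these libraries where they do the work, as an engineer would, in place of code of your own. Each camera call takes 0.05 s, during which the arm holds its last target.

TASK

Set out the finishing bench on the row of three cork mats: stand the squat lidded jar in the middle of the middle mat with the flat metal tin centred on top of its lid, stand the tall slim bottle in the middle of the end mat nearest the spray gun on its stand, and the empty steel cup in the middle of the mat at the other end. Everything ends upright with nothing held, and the little amber vial stays standing where it is.

Things in the scene. Friction and masses are not known exactly. Their poses are not given: they have to be found in the camera images.
- jar_mid (a point): centre, half-way up (28 mm above its underside), of the squat round white plastic jar with a paper band and a flat black lid; loose, upright, 60 mm diameter, 56 mm tall, 110 to 230 g; z axis up. The flat lid is 57 mm across
- tin_mid (a point): centre, half-way up (15 mm above its underside), of the flat round closed aluminium tin; loose, lying flat, 54 mm diameter at its lid (upper 9 mm), 52 mm below, 30 mm tall, about 90 g; z axis up
- bottle_mid (a point): centre, half-way up (50 mm above its underside), of the tall slim white bottle with a paper band and narrow black cap; loose, upright, 42 mm diameter and straight up to 70 mm, cap 24 mm across, 100 mm tall in all, 90 to 185 g; z axis up
- cup_mid (a point): centre, half-way up (30 mm above its underside), of the empty open steel cup with straight sides; loose, mouth up, outer diameter 60 mm, 60 mm tall, wall 3 mm, 95 to 160 g; z axis up
- mat_a: one of three identical round cork mats (diameter 90 mm, 5 mm thick, fixed flat on the bench) that form a ragged row from left to right across the bench, roughly 150 mm apart; the letters say nothing about the order, so sort them by y (the middle one lies between the other two). Origin: centre of its underside, on the bench at z = 0
- mat_b: one of three identical round cork mats (diameter 90 mm, 5 mm thick, fixed flat on the bench) that form a ragged row from left to right across the bench, roughly 150 mm apart; the letters say nothing about the order, so sort them by y (the middle one lies between the other two). Origin: centre of its underside, on the bench at z = 0
- mat_c: one of three identical round cork mats (diameter 90 mm, 5 mm thick, fixed flat on the bench) that form a ragged row from left to right across the bench, roughly 150 mm apart; the letters say nothing about the order, so sort them by y (the middle one lies between the other two). Origin: centre of its underside, on the bench at z = 0
- gun_stand: steel spray gun with a grey cup on top, resting on a dark steel stand, fixed to the bench beyond one end of the row of mats (y > 0: the left end, y < 0: the right end); about 150 x 100 mm, 230 mm tall. A white jug stands beyond the other end. Origin: centre of the underside of the stand's base
- vial_mid (a point): centre, half-way up (21 mm above its underside), of the little amber glass vial with a black cap, a bystander among the things: loose, upright, 22 mm diameter, 42 mm tall; to be left alone
Things that resemble listed ones, but are neither listed nor needed, are in the scene too. What is shaped like the mat_b but pink is not meant.

How it is judged:
By the outcome, as a careful person would: the job done as asked, in the order asked, and still so for the second after the job is handed in, with the robot touching nothing.
It also fails if it takes over 120 s, if anything falls off the work surface, if the arm or the gripper's body presses on something with over 40 N, if the wrist force passes 120 N, or if a joint passes its speed limit or range.

## Working session

There is one attempt and no reset: what is moved stays moved. The work goes in short steps, Python scripts to look and compute and a tool call to move; the robot and the scene stay as the last step left them, time stands still between calls to the robot, and variables do not carry over. Pictures are saved under pics/ and viewed, and the job is handed in when it is done.

Besides the shell and the picture viewer there is one more tool, called after ">>>" by a JSON object that holds its "name" and its "arguments". move_arm: Moves the arm, as the interface text tells. Shift numbers are shares of 200 mm and turn numbers shares of 45 degrees, none past 1 either way. Its arguments: {"type":"object","properties":{"claw":{"type":"array","items":{"type":"number"}},"dp":{"type":"array","items":{"type":"array","items":{"type":"number"}}},"turn":{"type":"array","items":{"type":"array","items":{"type":"number"}}},"grip_force":{"type":"number"}},"required":["claw","dp","turn"]}

```bash
mkdir -p pics
python3 - <<'E'
from workcell import manip, cams
import cv2, numpy as np
np.set_printoptions(precision=4,suppress=True)
print(manip.get_obs(), manip.grip_depth)
for n in ["scene","top","wrist"]:
    im=cams.camera(n); cv2.imwrite(f"pics/{n}0.png",im[:,:,::-1]); print(n,cams.camera_info(n))
E
```

```text
{'clock': 0.0, 'joint_pos': array([-1.2176,  0.3329, -0.0647,  1.4609,  0.0216,  1.3499, -0.0885]), 'joint_velocities': array([0.0009, 0.0006, 0.0001, 0.    , 0.0008, 0.001 , 0.0009]), 'tau': array([  0.    , -62.5446,   0.0493, -39.1609,   0.0162,   0.0099,
        -0.    ]), 'position': array([0.2292, 0.581 , 0.2305]), 'ee_rot': array([ 0.8267,  0.5626, -0.0006,  0.0004]), 'ft_force': array([0.2137, 0.124 , 1.3155]), 'torque': array([-0.0813,  0.0201,  0.0234]), 'grip_width': 0.9992338663084548} 0.0187
scene {'fx': 413.78872768487184, 'fy': 413.78872768487184, 'cx': 282.2601514874225, 'cy': 210.52268826071256, 'pose': array([[ 0.7464,  0.5559, -0.3659,  0.9005],
       [ 0.6655, -0.6286,  0.4025, -0.4017],
       [-0.0063, -0.5439, -0.8391,  0.8876],
       [ 0.    ,  0.    ,  0.    ,  1.    ]])}
top {'fx': 386.10363955055533, 'fy': 386.10363955055533, 'cx': 283.59787071259046, 'cy': 201.53191479973637, 'pose': array([[-0.0213, -0.9889,  0.1471,  0.4013],
       [-0.9997,  0.0231,  0.0109, -0.023 ],
       [-0.0142, -0.1468, -0.9891,  1.0801],
       [ 0.    ,  0.    ,  0.    ,  1.    ]])}
wrist {'fx': 328.3357627817334, 'fy': 328.3357627817334, 'cx': 279.71674895672857, 'cy': 212.26098504755242, 'tool_from_camera': array([[ 1.    , -0.0003,  0.0005, -0.0002],
       [ 0.0001,  0.9497,  0.3132, -0.0796],
       [-0.0005, -0.3132,  0.9497, -0.143 ],
       [ 0.    ,  0.    ,  0.    ,  1.    ]])}
```

View pics/scene0.png

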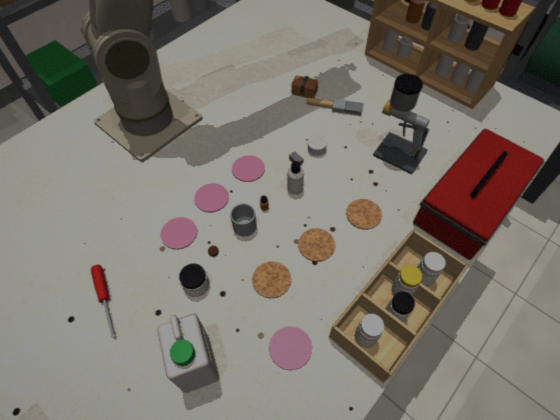

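View pics/top0.png

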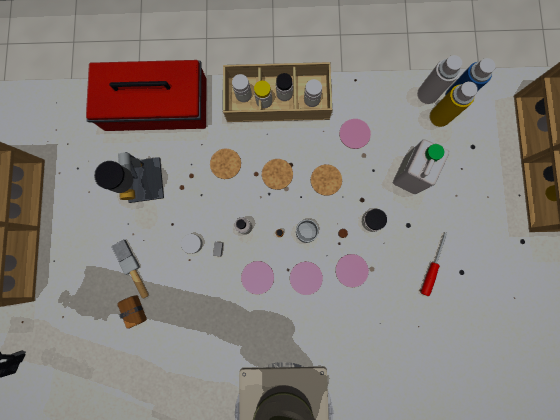

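View pics/wrist0.png

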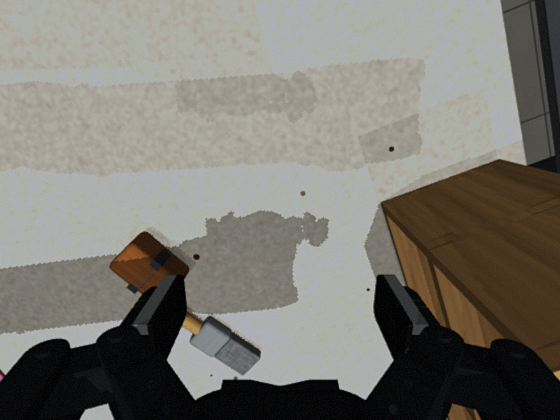

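Run:
```python
import cv2
a=cv2.imread("pics/top0.png")[130:300,170:400]; cv2.imwrite("pics/topc.png",cv2.resize(a,None,fx=3.4,fy=3.4,interpolation=cv2.INTER_CUBIC))
a=cv2.imread("pics/scene0.png")[120:310,150:400]; cv2.imwrite("pics/scenec.png",cv2.resize(a,None,fx=3.1,fy=3.1,interpolation=cv2.INTER_CUBIC))
```

```text
(no output)
```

View pics/topc.png

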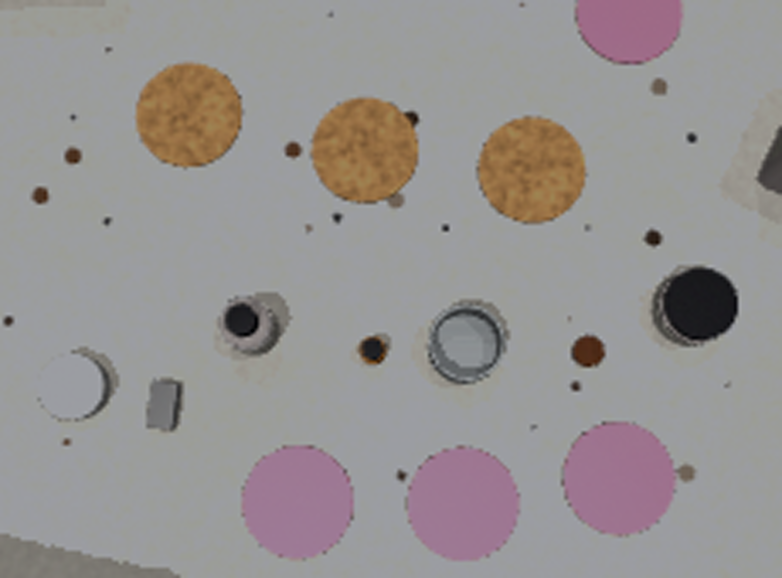

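View pics/scenec.png

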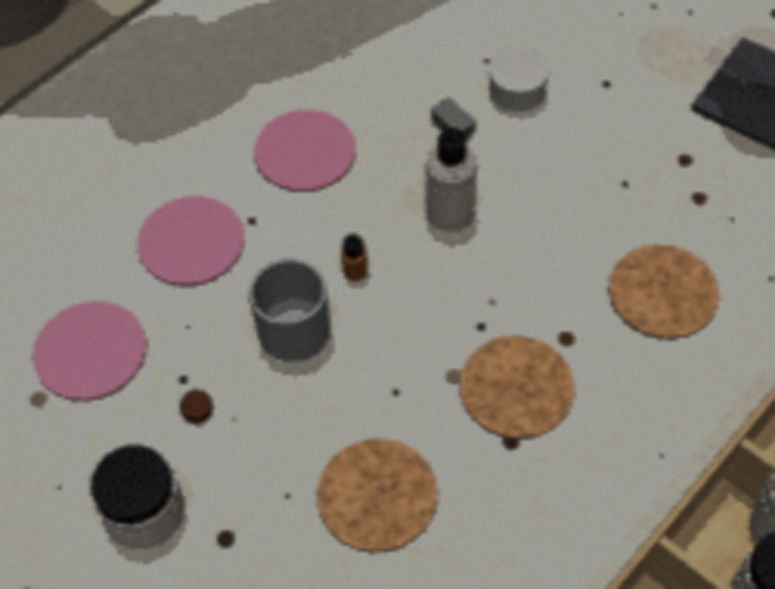

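```bash
cat > h.py <<'E'
from workcell import manip, cams
import cv2, numpy as np
from scipy.spatial.transform import Rotation as R
np.set_printoptions(precision=4,suppress=True)
def ray(n,px,z,pose=None):
    i=cams.camera_info(n)
    P=i["pose"] if pose is None else pose
    d=P[:3,:3]@np.array([(px[0]-i["cx"])/i["fx"],(px[1]-i["cy"])/i["fy"],1.])
    o=P[:3,3]; return o+d*(z-o[2])/d[2]
def wpose(o):
    T=np.eye(4);T[:3,:3]=R.from_quat(o["ee_rot"]).as_matrix();T[:3,3]=o["position"]
    return T@cams.camera_info("wrist")["tool_from_camera"]
def step(p,yaw=None):
    "needed shift (tool axes, fractions) to bring TCP to p, tool down"
    o=manip.get_obs(); M=R.from_quat(o["ee_rot"])
    print("pos",o["position"],"yaw of x axis deg",np.degrees(np.arctan2(M.as_matrix()[1,0],M.as_matrix()[0,0])),"dp frac",M.inv().apply(np.array(p)-o["position"])/.2,'t',o["clock"])
    if yaw is not None:
        c,s=np.cos(yaw),np.sin(yaw); D=R.from_matrix(np.array([[c,s,0],[s,-c,0],[0,0,-1.]]))
        print("turn frac",(M.inv()*D).as_rotvec()/np.radians(45))
def snap(n,name):
    o=manip.get_obs(); im=cams.camera(n); cv2.imwrite(f"pics/{name}.png",im[:,:,::-1]); np.save(f"pics/{name}.npy",wpose(o)); return im
E
python3 - <<'E'
from h import *
f=lambda p:(p[0]/3.4+170-.35,p[1]/3.4+130-.35)
g=lambda p:(p[0]/3.1+150-.34,p[1]/3.1+120-.34)
hsv=cv2.cvtColor(cv2.imread("pics/top0.png"),cv2.COLOR_BGR2HSV); hs=cv2.cvtColor(cv2.imread("pics/scene0.png"),cv2.COLOR_BGR2HSV)
def mats(h,n):
    m=cv2.inRange(h,(8,110,90),(20,255,255)); N,l,s,c=cv2.connectedComponentsWithStats(cv2.morphologyEx(m,cv2.MORPH_CLOSE,np.ones((3,3))))
    for i in range(1,N):
        if s[i,4]>400:
            pts=cv2.findContours((l==i).astype(np.uint8),0,1)[0][0]; e=cv2.fitEllipse(pts); print(n,s[i,4],e,ray(n,e[0],.005))
mats(hsv,"top");mats(hs,"scene")
for k,t,s,z in [("jar",(700,304),(133,484),.056),("tin",(73,385),(518,75),.03),("bottle",(241,320),(452,139),.1),("cup",(467,344),(290,291),.06),("vial",(373,348),(353,243),.042)]:
    print(k,ray("top",f(t),z)[:2],ray("scene",g(s),z)[:2])
E
```

```text
top 580 ((552.6549682617188, 103.54412078857422), (13.477100372314453, 68.6875), 177.56100463867188) [ 0.8297 -0.7962  0.005 ]
top 1170 ((531.2161865234375, 125.49443817138672), (28.61966323852539, 64.47578430175781), 171.16488647460938) [ 0.7653 -0.7271  0.005 ]
top 724 ((225.16104125976562, 163.35169982910156), (29.011838912963867, 29.99030303955078), 75.22603607177734) [0.6756 0.1537 0.005 ]
top 562 ((4.3137712478637695, 167.73818969726562), (8.581950187683105, 105.09532165527344), 2.4398064613342285) [0.6784 0.7916 0.005 ]
top 736 ((277.0660705566406, 173.697509765625), (29.4277286529541, 30.030439376831055), 83.05979919433594) [0.6417 0.0057 0.005 ]
top 1245 ((26.900285720825195, 193.9562530517578), (28.877286911010742, 71.1649398803711), 5.477078914642334) [0.6001 0.7199 0.005 ]
top 1304 ((541.03857421875, 196.30477905273438), (29.58162498474121, 71.07994079589844), 171.35536193847656) [ 0.5591 -0.7307  0.005 ]
top 741 ((325.9953308105469, 179.56871032714844), (29.35546112060547, 30.324382781982422), 113.0115737915039) [ 0.6213 -0.1327  0.005 ]
top 1595 ((20.404462814331055, 262.177978515625), (31.187467575073242, 80.30473327636719), 4.348088264465332) [0.408  0.7233 0.005 ]
scene 1081 ((490.3576965332031, 11.298361778259277), (26.105403900146484, 89.24308013916016), 98.13731384277344) [0.5078 1.1795 0.005 ]
scene 787 ((363.5206298828125, 213.6865997314453), (28.06833267211914, 33.71870040893555), 106.31139373779297) [0.6757 0.1505 0.005 ]
scene 898 ((316.1943664550781, 244.4938507080078), (31.042247772216797, 34.943687438964844), 99.8281021118164) [0.6419 0.003  0.005 ]
scene 1047 ((271.1165466308594, 279.34539794921875), (34.555294036865234, 36.71848678588867), 83.47015380859375) [ 0.6217 -0.1358  0.005 ]
jar [ 0.5009 -0.2548] [ 0.5042 -0.2584]
tin [0.4498 0.242 ] [0.452  0.2361]
bottle [0.4923 0.0987] [0.492  0.0975]
cup [ 0.4734 -0.0719] [ 0.4758 -0.0725]
vial [0.4732 0.0015] [0.4723 0.0007]
```

Candidates in the top image:
- **Jar:** the black-lidded jar at (375,219) stands free. The jars in the wooden tray at (240–315,85) are lookalikes, and the flat brown spot at (343,233) is not a vial.
- **Tin:** the disc at (191,243), not the grey block at (218,249).
- **Bottle:** (243,226).
- **Cup:** (307,231).
- **Vial:** (279,232).
- **Mats:** the cork ones at (225,163), (277,174) and (326,180). The pink ones are not meant.
- **Gun:** at (140,178), the +y end.

First I turn the jaws to lie along world x.

>>> {"name": "move_arm", "arguments": {"claw": [1,1,1,1,1,1,1,1], "dp": [[0,0,0],[0,0,0],[0,0,0],[0,0,0],[0,0,0],[0,0,0],[0,0,0],[0,0,0]], "turn": [[0,0,0.15],[0,0,0.15],[0,0,0.15],[0,0,0.15],[0,0,0.15],[0,0,0.15],[0,0,0.15],[0,0,0.15]], "grip_force": 40}}

```text
clock: 0.82
position: [0.2293, 0.5812, 0.231]
ee_rot: [0.992, 0.123, -0.0, 0.0]
ft_force: [-0.1, 0.2, 0.4]
grip_width: 0.997
```

>>> {"name": "move_arm", "arguments": {"claw": [1,1,1,1], "dp": [[0,0,0],[0,0,0],[0,0,0],[0,0,0]], "turn": [[0,0,0.15],[0,0,0.15],[0,0,0.02],[0,0,0]]}}

```text
clock: 1.15
position: [0.2292, 0.5814, 0.2311]
ee_rot: [1.0, 0.002, -0.0, 0.0]
ft_force: [0.9, -0.3, -0.7]
grip_width: 1.001
```

Run:
```python
from h import *
step([.45,.2,.23],0); step([.502,-.20,.23],0)
```

```text
pos [0.2292 0.5814 0.2311] yaw of x axis deg 0.2041467382538692 dp frac [1.0971 1.9107 0.006 ] t 1.15
turn frac [0.0004 0.0001 0.0045]
pos [0.2292 0.5814 0.2311] yaw of x axis deg 0.2041467382538692 dp frac [1.3499 3.9117 0.0067] t 1.15
turn frac [0.0004 0.0001 0.0045]
```

>>> {"name": "move_arm", "arguments": {"claw": [1,1,1,1,1,1,1,1], "dp": [[0.12,0.16,0],[0.12,0.16,0],[0.12,0.16,0],[0.12,0.16,0],[0.12,0.16,0],[0.12,0.16,0],[0.12,0.16,0],[0.12,0.16,0]], "turn": [[0,0,0],[0,0,0],[0,0,0],[0,0,0],[0,0,0],[0,0,0],[0,0,0],[0,0,0]]}}

```text
clock: 1.82
position: [0.4225, 0.3238, 0.2315]
ee_rot: [1.0, 0.003, 0.0, -0.0]
ft_force: [1.3, 1.5, 0.4]
grip_width: 1.0
```

>>> {"name": "move_arm", "arguments": {"claw": [1,1,1], "dp": [[0.12,0.16,0],[0,0,0],[0,0,0]], "turn": [[0,0,0],[0,0,0],[0,0,0]]}}

```text
clock: 2.07
position: [0.4472, 0.2913, 0.2315]
ee_rot: [1.0, -0.0, 0.0, 0.0]
ft_force: [-1.0, 0.6, 0.9]
grip_width: 1.001
```

Run:
```python
from h import *
snap("wrist","w1"); step([.502,-.21,.23],0)
```

```text
pos [0.4459 0.2933 0.2314] yaw of x axis deg 0.1478115108380665 dp frac [0.2738 2.5171 0.006 ] t 2.1167
turn frac [-0.0004  0.0001  0.0033]
```

View pics/w1.png

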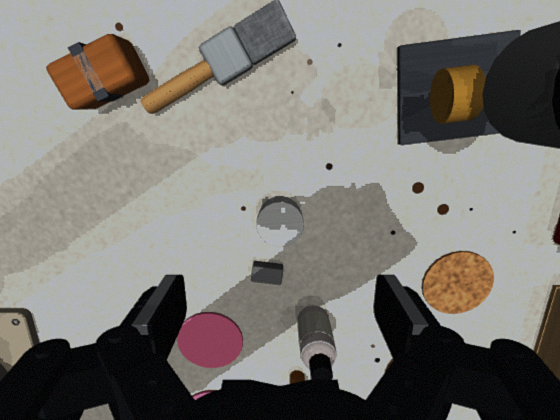

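Run:
```python
from h import *
P=np.load("pics/w1.npy")
a=cv2.imread("pics/w1.png")[180:260,240:320]; cv2.imwrite("pics/w1c.png",cv2.resize(a,None,fx=7,fy=7,interpolation=cv2.INTER_CUBIC))
i=cams.camera_info("wrist"); T=np.linalg.inv(i["tool_from_camera"])
for p in [(0,0,0),(.0425,0,-.013),(.0425,0.011,-.013),(.0425,0.011,0),(.0425,0,-.0317)]:
    c=T[:3,:3]@np.array(p)+T[:3,3]; print(p,c[0]/c[2]*i["fx"]+i["cx"],c[1]/c[2]*i["fy"]+i["cy"])
```

```text
(0, 0, 0) 278.20522839841703 275.86206064028966
(0.0425, 0, -0.013) 372.04547814535573 290.12272092579286
(0.0425, 0.011, -0.013) 369.9576469833257 310.93565784616294
(0.0425, 0.011, 0) 363.17157714830233 295.3937443066667
(0.0425, 0, -0.0317) 384.59538762736133 315.3884610615962
```

View pics/w1c.png

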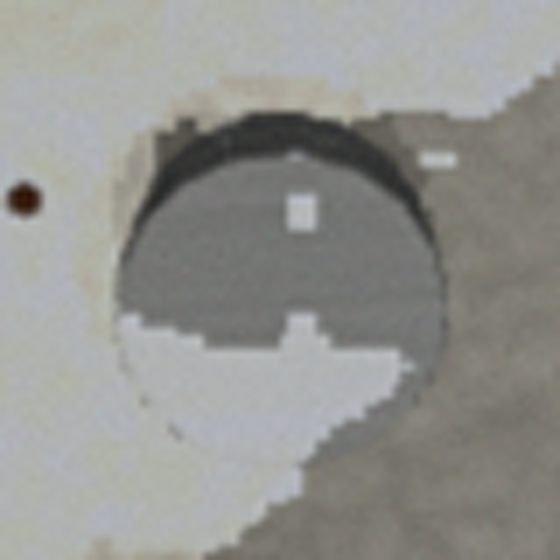

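Run:
```python
from h import *
P=np.load("pics/w1.npy")
for px,z in [((280.1,223.7),.03),((458,282),.005),((321,357),.1),((280.1-163/7,223.7),.03),((280.1+163/7,223.7),.03)]: print(px,ray("wrist",px,z,P))
```

```text
(280.1, 223.7) [0.4485 0.2443 0.03  ]
(458, 282) [0.6753 0.1559 0.005 ]
(321, 357) [0.4905 0.1239 0.1   ]
(256.81428571428575, 223.7) [0.4225 0.2443 0.03  ]
(303.3857142857143, 223.7) [0.4745 0.2443 0.03  ]
```

The wrist view shows the tin top at (280,224), which puts it at about (0.449, 0.243) and agrees with the top camera. Next, over to the jar.

>>> {"name": "move_arm", "arguments": {"claw": [1,1,1,1,1,1,1,1], "dp": [[0.022,0.194,0],[0.022,0.194,0],[0.022,0.194,0],[0.022,0.194,0],[0.022,0.194,0],[0.022,0.194,0],[0.022,0.194,0],[0.022,0.194,0]], "turn": [[0,0,0],[0,0,0],[0,0,0],[0,0,0],[0,0,0],[0,0,0],[0,0,0],[0,0,0]]}}

```text
clock: 2.78
position: [0.4812, -0.0168, 0.2315]
ee_rot: [1.0, 0.003, 0.0, -0.0]
ft_force: [1.2, 0.5, -0.5]
grip_width: 1.0
```

>>> {"name": "move_arm", "arguments": {"claw": [1,1,1,1,1,1,1,1], "dp": [[0.022,0.194,0],[0.022,0.194,0],[0.022,0.194,0],[0.022,0.194,0],[0.022,0.194,0],[0,0,0],[0,0,0],[0,0,0]], "turn": [[0,0,0.003],[0,0,0],[0,0,0],[0,0,0],[0,0,0],[0,0,0],[0,0,0],[0,0,0]]}}

```text
clock: 3.45
position: [0.5037, -0.209, 0.2309]
ee_rot: [1.0, 0.001, -0.0, -0.0]
ft_force: [0.7, 1.0, -0.3]
grip_width: 0.997
```

Run:
```python
from h import *
snap("wrist","w2"); step([.501,-.255,.07],0)
a=cv2.imread("pics/w2.png")[150:350,180:380]; cv2.imwrite("pics/w2c.png",cv2.resize(a,None,fx=3,fy=3,interpolation=cv2.INTER_CUBIC))
```

```text
pos [ 0.5038 -0.2085  0.231 ] yaw of x axis deg 0.1694529369039132 dp frac [-0.0143  0.2329  0.8048] t 3.5
turn frac [-0.001   0.0005  0.0038]
```

View pics/w2c.png

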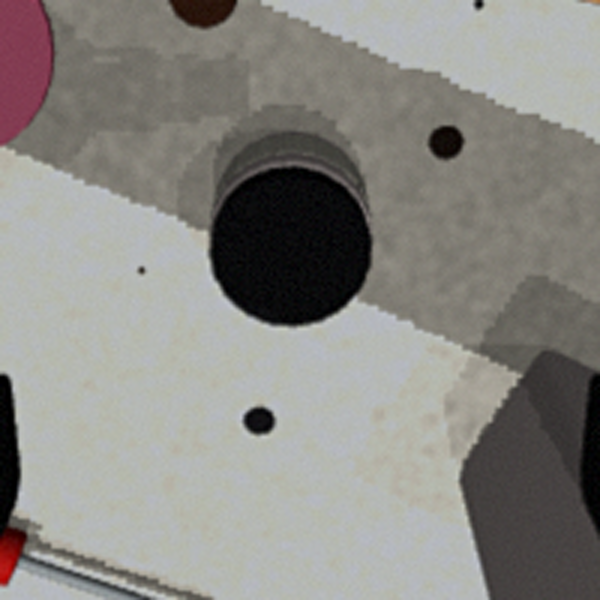

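Run:
```python
from h import *
P=np.load("pics/w2.npy")
p=ray("wrist",(276.7,231.7),.056,P);print(p); step([p[0],p[1],.10],0)
```

```text
[ 0.5013 -0.255   0.056 ]
pos [ 0.5038 -0.2085  0.231 ] yaw of x axis deg 0.1694529369039132 dp frac [-0.0129  0.2327  0.6548] t 3.5
turn frac [-0.001   0.0005  0.0038]
```

>>> {"name": "move_arm", "arguments": {"claw": [1,1,1,1,1,1,1,1], "dp": [[-0.006,0.116,0.05],[-0.006,0.116,0.1],[0,0,0.15],[0,0,0.15],[0,0,0.15],[0,0,0.05],[0,0,0],[0,0,0]], "turn": [[0,0,0.003],[0,0,0],[0,0,0],[0,0,0],[0,0,0],[0,0,0],[0,0,0],[0,0,0]]}}

```text
clock: 4.17
position: [0.5013, -0.2562, 0.1021]
ee_rot: [1.0, -0.001, 0.0, -0.0]
ft_force: [0.1, 1.4, 0.6]
grip_width: 0.998
```

Run:
```python
from h import *
snap("wrist","w3"); step([.5013,-.255,.006],0)
```

```text
pos [ 0.5018 -0.2568  0.1029] yaw of x axis deg -0.12260622048851096 dp frac [-0.0034 -0.009   0.4846] t 4.2167
turn frac [ 0.0003 -0.0024 -0.0027]
```

View pics/w3.png

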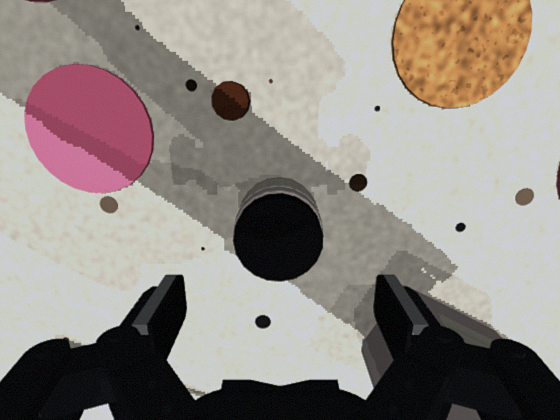

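>>> {"name": "move_arm", "arguments": {"claw": [1,1,1,1,1,1], "dp": [[0,-0.008,0.12],[0,0,0.12],[0,0,0.12],[0,0,0.12],[0,0,0],[0,0,0]], "turn": [[0,0,0],[0,0,0],[0,0,0],[0,0,0],[0,0,0],[0,0,0]]}}

```text
clock: 4.72
position: [0.5012, -0.2555, 0.0064]
ee_rot: [1.0, -0.001, 0.0, -0.0]
ft_force: [0.2, -0.5, -0.3]
grip_width: 1.001
```

>>> {"name": "move_arm", "arguments": {"claw": [0,0,0,0,0,0,0,0], "dp": [[0,0,0],[0,0,0],[0,0,0],[0,0,0],[0,0,0],[0,0,0],[0,0,0],[0,0,0]], "turn": [[0,0,0],[0,0,0],[0,0,0],[0,0,0],[0,0,0],[0,0,0],[0,0,0],[0,0,0]], "grip_force": 30}}

```text
clock: 5.38
position: [0.502, -0.2559, 0.0075]
ee_rot: [1.0, -0.002, 0.002, 0.0]
ft_force: [-0.9, 1.3, 8.5]
grip_width: 0.697
```

Run:
```python
from h import *
snap("wrist","w4"); snap("scene","s4");step([.502,-.255,.1],0)
a=cv2.imread("pics/s4.png")[220:320,140:260];b=cv2.imread("pics/w4.png")[150:350,180:380]
cv2.imwrite("pics/c4.png",np.hstack([cv2.resize(a,(480,400)),cv2.resize(b,(400,400))])[:,:800])
```

```text
pos [ 0.5019 -0.2559  0.0075] yaw of x axis deg -0.194799539055609 dp frac [ 0.0016 -0.0046 -0.4627] t 5.4833
turn frac [ 0.0003 -0.0038 -0.0043]
```

View pics/c4.png

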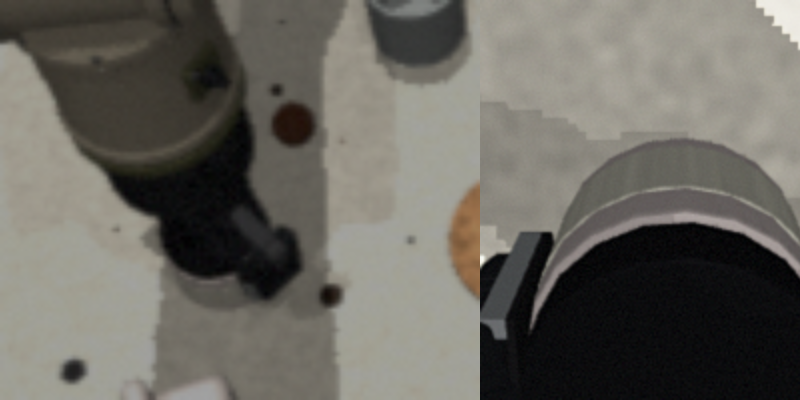

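>>> {"name": "move_arm", "arguments": {"claw": [0,0,0,0,0,0], "dp": [[0,0,-0.05],[0,0,-0.12],[0,0,-0.15],[0,0,-0.15],[0,0,-0.05],[0,0,0]], "turn": [[0,0,0],[0,0,0],[0,0,0],[0,0,0],[0,0,0],[0,0,0]]}}

```text
clock: 5.98
position: [0.5024, -0.2563, 0.1129]
ee_rot: [1.0, -0.002, 0.003, 0.0]
ft_force: [0.6, 0.5, -1.6]
grip_width: 0.691
```

>>> {"name": "move_arm", "arguments": {"claw": [0,0,0,0,0,0,0,0], "dp": [[0.06,-0.08,0],[0.117,-0.155,0],[0.117,-0.155,0],[0.117,-0.155,0],[0.117,-0.155,0],[0.117,-0.155,0],[0.06,-0.08,0],[0,0,0]], "turn": [[0,0,0],[0,0,0],[0,0,0],[0,0,0],[0,0,0],[0,0,0],[0,0,0],[0,0,0]]}}

```text
clock: 6.65
position: [0.6442, -0.062, 0.1071]
ee_rot: [1.0, 0.002, -0.001, -0.001]
ft_force: [0.4, 0.4, -1.5]
grip_width: 0.695
```

Run:
```python
from h import *
snap("wrist","w5"); step([.6417,.005,.1],0)
```

```text
pos [ 0.6427 -0.0655  0.1073] yaw of x axis deg 0.08373326353127206 dp frac [-0.0044 -0.3525  0.0367] t 6.7
turn frac [-0.0008  0.0028  0.0019]
```

View pics/w5.png

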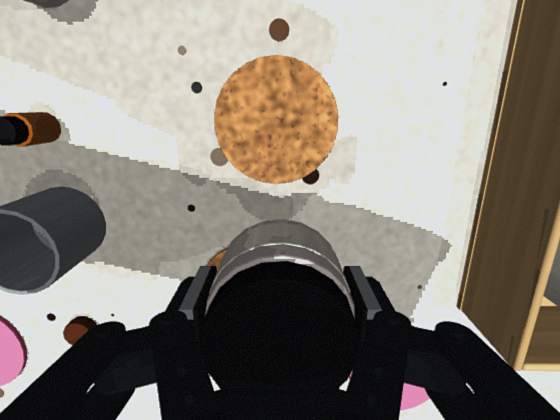

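```bash
cat >> h.py <<'E'
def mats(im,n,P=None,amin=400):
    h=cv2.cvtColor(im,cv2.COLOR_RGB2HSV)
    m=cv2.inRange(h,(8,90,70),(22,255,255)); N,l,s,c=cv2.connectedComponentsWithStats(cv2.morphologyEx(m,cv2.MORPH_CLOSE,np.ones((3,3))))
    for i in range(1,N):
        if s[i,4]>amin:
            pts=max(cv2.findContours((l==i).astype(np.uint8),0,1)[0],key=len); e=cv2.fitEllipse(pts); print(n,s[i,4],np.array(e[0]),e[1],ray(n,e[0],.005,P))
E
python3 - <<'E'
from h import *
o=manip.get_obs(); im=snap("wrist","w6"); mats(im,"wrist",np.load("pics/w6.npy"),2000)
mats(cv2.imread("pics/w5.png")[:,:,::-1].copy(),"wrist",np.load("pics/w5.npy"),2000)
step([.6417,.005,.1],0)
E
```

```text
wrist 24576 [520.0538 224.0602] (89.02823638916016, 427.4264221191406) [ 0.8343 -0.0758  0.005 ]
wrist 12602 [277.5951 113.8449] (123.26734924316406, 128.31719970703125) [0.6416 0.0079 0.005 ]
wrist 25621 [518.6385 225.6685] (90.99848175048828, 434.7726135253906) [ 0.835  -0.0729  0.005 ]
wrist 12433 [275.7638 119.133 ] (122.71144104003906, 127.1548843383789) [0.6416 0.0079 0.005 ]
pos [ 0.6418 -0.0681  0.1077] yaw of x axis deg -0.09655374750515026 dp frac [-0.0011 -0.3653  0.0383] t 6.75
turn frac [ 0.0004  0.0029 -0.0021]
```

>>> {"name": "move_arm", "arguments": {"claw": [0,0,0,0,0,0], "dp": [[0,-0.09,0],[0,-0.12,0.0],[0,-0.11,0.1],[0,-0.048,0.1],[0,0,0.1],[0,0,0]], "turn": [[0,0,0],[0,0,0],[0,0,0],[0,0,0],[0,0,0],[0,0,0]]}}

```text
clock: 7.25
position: [0.6392, 0.0043, 0.0449]
ee_rot: [1.0, -0.002, -0.003, 0.0]
ft_force: [-1.6, -0.0, -2.4]
grip_width: 0.691
```

Run:
```python
from h import *
step([.6417,.0056,.0135],0)
```

```text
pos [0.6392 0.0043 0.0449] yaw of x axis deg -0.21648405280569885 dp frac [ 0.0134 -0.0067  0.157 ] t 7.25
turn frac [ 0.0009  0.0086 -0.0048]
```

>>> {"name": "move_arm", "arguments": {"claw": [0,0,0], "dp": [[0,0,0.05],[0,0,0.05],[0,0,0]], "turn": [[0,0,0],[0,0,0],[0,0,0]]}}

```text
clock: 7.5
position: [0.6417, 0.0034, 0.028]
ee_rot: [1.0, -0.003, -0.001, 0.0]
ft_force: [-0.5, -0.9, -1.7]
grip_width: 0.695
```

Run:
```python
from h import *
step([.6417,.0056,.0135],0)
```

```text
pos [0.6417 0.0034 0.028 ] yaw of x axis deg -0.2954716820224195 dp frac [-0.0001 -0.0109  0.0723] t 7.5
turn frac [ 0.0005  0.002  -0.0066]
```

>>> {"name": "move_arm", "arguments": {"claw": [0,0,0,0], "dp": [[0,-0.01,0.03],[0,0,0.03],[0,0,0.005],[0,0,0]], "turn": [[0,0,0],[0,0,0],[0,0,0],[0,0,0]]}}

```text
clock: 7.83
position: [0.6424, 0.0066, 0.016]
ee_rot: [1.0, -0.002, -0.0, -0.0]
ft_force: [0.0, -0.0, -1.5]
grip_width: 0.694
```

Run:
```python
from h import *
step([.6417,.0056,.0135],0);print(manip.get_obs()["ft_force"])
```

```text
pos [0.6424 0.0066 0.016 ] yaw of x axis deg -0.19808052896210918 dp frac [-0.0035  0.0052  0.0125] t 7.8333
turn frac [-0.0001  0.0006 -0.0044]
[ 0.0272 -0.0266 -1.4542]
```

>>> {"name": "move_arm", "arguments": {"claw": [0,0,0,0], "dp": [[0,0.004,0.012],[0,0,0.006],[0,0,0],[0,0,0]], "turn": [[0,0,0],[0,0,0],[0,0,0],[0,0,0]]}}

```text
clock: 8.17
position: [0.6426, 0.0058, 0.0128]
ee_rot: [1.0, -0.002, 0.0, -0.0]
ft_force: [0.2, 0.2, -1.4]
grip_width: 0.695
```

Run:
```python
from h import *
step([.6417,.0056,.0135],0);print(manip.get_obs()["ft_force"])
```

```text
pos [0.6426 0.0058 0.0128] yaw of x axis deg -0.2037779090140902 dp frac [-0.0047  0.0009 -0.0035] t 8.1667
turn frac [-0.0001 -0.0002 -0.0045]
[ 0.2014  0.1513 -1.445 ]
```

>>> {"name": "move_arm", "arguments": {"claw": [0,0,0], "dp": [[-0.003,0,0.006],[0,0,0],[0,0,0]], "turn": [[0,0,0],[0,0,0],[0,0,0]]}}

```text
clock: 8.42
position: [0.6426, 0.0058, 0.0126]
ee_rot: [1.0, -0.002, 0.001, -0.0]
ft_force: [-2.0, 0.1, 5.6]
grip_width: 0.697
```

>>> {"name": "move_arm", "arguments": {"claw": [0,0,0], "dp": [[0,0,0.006],[0,0,0],[0,0,0]], "turn": [[0,0,0],[0,0,0],[0,0,0]]}}

```text
clock: 8.67
position: [0.6427, 0.0058, 0.0125]
ee_rot: [1.0, -0.002, 0.001, -0.001]
ft_force: [-8.5, 0.7, 18.8]
grip_width: 0.695
```

>>> {"name": "move_arm", "arguments": {"claw": [0,0.8,0.9,1,1,1], "dp": [[0.003,0,-0.007],[0,0,0],[0,0,0],[0,0,0],[0,0,0],[0,0,0]], "turn": [[0,0,0],[0,0,0],[0,0,0],[0,0,0],[0,0,0],[0,0,0]]}}

```text
clock: 9.17
position: [0.6425, 0.0058, 0.0115]
ee_rot: [1.0, -0.002, -0.0, 0.0]
ft_force: [-0.7, -0.1, -0.3]
grip_width: 0.998
```

>>> {"name": "move_arm", "arguments": {"claw": [1,1,1,1,1,1,1,1], "dp": [[0,0,-0.1],[0,0,-0.15],[0,0,-0.15],[0,0,-0.15],[0,0,-0.15],[0,0,-0.05],[0,0,0],[0,0,0]], "turn": [[0,0,0],[0,0,0],[0,0,0],[0,0,0],[0,0,0],[0,0,0],[0,0,0],[0,0,0]]}}

```text
clock: 9.83
position: [0.6426, 0.006, 0.1615]
ee_rot: [1.0, -0.002, 0.0, -0.0]
ft_force: [0.2, -0.1, -1.1]
grip_width: 1.002
```

Run:
```python
from h import *
im=snap("wrist","w7"); mats(im,"wrist",np.load("pics/w7.npy"),2000);step([.449,.30,.17],0)
a=cv2.imread("pics/w7.png")[150:350,180:380]; cv2.imwrite("pics/w7c.png",cv2.resize(a,None,fx=3,fy=3,interpolation=cv2.INTER_CUBIC))
```

```text
wrist 6930 [318.5041  32.1018] (80.35386657714844, 117.8730239868164) [0.6755 0.1415 0.005 ]
wrist 9210 [522.3176 217.0349] (73.21874237060547, 373.3273620605469) [ 0.8776 -0.0184  0.005 ]
wrist 2612 [278.1853 193.6564] (87.47111511230469, 89.42626190185547) [0.642  0.0058 0.005 ]
wrist 4627 [259.6635 317.3985] (70.05142974853516, 82.14025115966797) [ 0.6214 -0.1314  0.005 ]
pos [0.6421 0.006  0.1605] yaw of x axis deg -0.1901774696184704 dp frac [-0.9703 -1.4667 -0.046 ] t 9.8833
turn frac [-0.0002  0.0017 -0.0042]
```

View pics/w7c.png

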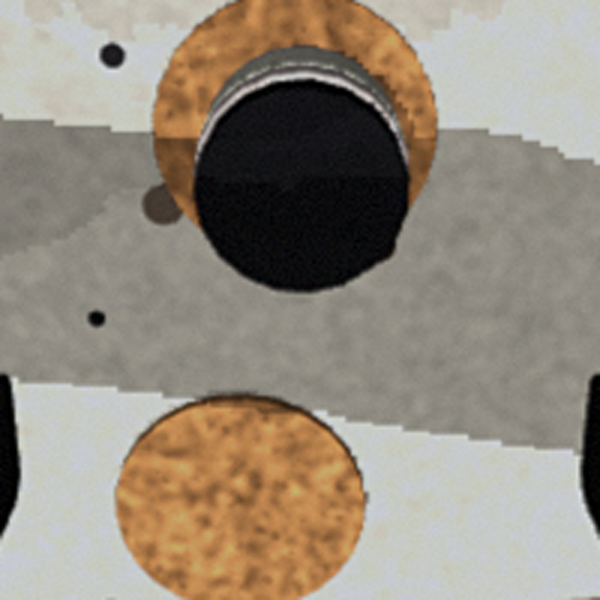

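Run:
```python
from h import *
print(ray("wrist",(280.3,211.5),.061,np.load("pics/w7.npy")))
im=snap("top","t7"); mats(im,"top")
a=im[150:200,250:300]; cv2.imwrite("pics/t7c.png",cv2.resize(a[:,:,::-1],None,fx=10,fy=10,interpolation=cv2.INTER_CUBIC))
```

```text
[0.6439 0.0063 0.061 ]
top 1878 [275.4002  91.8488] (63.187618255615234, 113.5860595703125) [0.8877 0.006  0.005 ]
top 2187 [538.5553 118.0969] (44.2884635925293, 77.12445831298828) [ 0.7869 -0.7506  0.005 ]
top 1772 [542.7177 188.9157] (34.97676086425781, 85.6986083984375) [ 0.5799 -0.7379  0.005 ]
top 2041 [ 20.121  190.4048] (46.674964904785156, 77.94648742675781) [0.6109 0.7403 0.005 ]
top 757 [325.9817 179.5086] (29.774150848388672, 30.52696418762207) [ 0.6215 -0.1327  0.005 ]
top 1988 [ 18.8056 258.8119] (38.85523986816406, 86.59160614013672) [0.4174 0.7285 0.005 ]
top 435 [129.3636 312.1319] (17.40312957763672, 33.712921142578125) [0.2674 0.4139 0.005 ]
```

View pics/t7c.png

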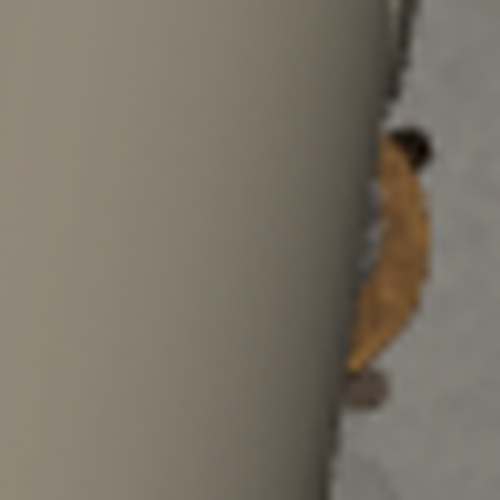

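The jar stands within about 2 mm of its mat's centre: lid at (280,211) in the wrist view, mat ring around it. Next, the tin.

>>> {"name": "move_arm", "arguments": {"claw": [1,1,1,1,1,1,1,1], "dp": [[-0.12,-0.148,0],[-0.12,-0.148,0],[-0.12,-0.148,0],[-0.12,-0.148,0],[-0.12,-0.148,0],[-0.12,-0.148,0],[-0.12,-0.148,0],[-0.12,-0.148,0]], "turn": [[0,0,-0.004],[0,0,0],[0,0,0],[0,0,0],[0,0,0],[0,0,0],[0,0,0],[0,0,0]]}}

```text
clock: 10.6
position: [0.4486, 0.2436, 0.1605]
ee_rot: [1.0, -0.0, -0.001, 0.001]
ft_force: [-0.5, 1.0, 1.5]
grip_width: 0.999
```

>>> {"name": "move_arm", "arguments": {"claw": [1,1,1,1,1,1], "dp": [[0,0,0.1],[0,0,0.1],[0,0,0.1],[0,0,0],[0,0,0],[0,0,0]], "turn": [[0,0,0],[0,0,0],[0,0,0],[0,0,0],[0,0,0],[0,0,0]]}}

```text
clock: 11.1
position: [0.451, 0.2426, 0.1021]
ee_rot: [1.0, -0.0, 0.0, 0.0]
ft_force: [0.1, -0.3, 0.5]
grip_width: 0.999
```

Run:
```python
from h import *
im=snap("wrist","w8"); step([.449,.243,.004],0)
a=cv2.imread("pics/w8.png")[130:350,140:420]; cv2.imwrite("pics/w8c.png",cv2.resize(a,None,fx=2.7,fy=2.7,interpolation=cv2.INTER_CUBIC))
```

```text
pos [0.4513 0.2428 0.1025] yaw of x axis deg -0.051452148922617486 dp frac [-0.012  -0.0008  0.4927] t 11.15
turn frac [-0.0006 -0.001  -0.0011]
```

View pics/w8c.png

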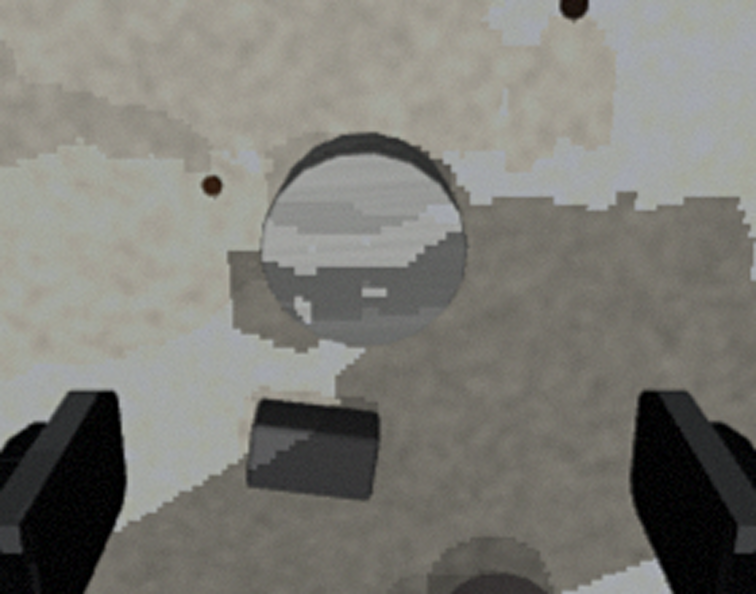

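Run:
```python
from h import *
P=np.load("pics/w8.npy")
print(ray("wrist",(274.5,221.9),.03,P))
for q in [(250,490),(372,500),(260,400),(380,412)]: print(ray("wrist",(q[0]/2.7+140,q[1]/2.7+130),.015,P))
```

```text
[0.4481 0.2445 0.03  ]
[0.4131 0.1611 0.015 ]
[0.4501 0.1575 0.015 ]
[0.4174 0.1919 0.015 ]
[0.4525 0.1878 0.015 ]
```

>>> {"name": "move_arm", "arguments": {"claw": [1,1,1,1,1,1,1], "dp": [[-0.016,-0.004,0.1],[0,0,0.12],[0,0,0.12],[0,0,0.1],[0,0,0.042],[0,0,0],[0,0,0]], "turn": [[0,0,0],[0,0,0],[0,0,0],[0,0,0],[0,0,0],[0,0,0],[0,0,0]]}}

```text
clock: 11.73
position: [0.4482, 0.2437, 0.0063]
ee_rot: [1.0, -0.0, 0.0, -0.0]
ft_force: [-0.9, -0.6, 1.1]
grip_width: 0.997
```

Run:
```python
from h import *
snap("scene","s9"); step([.448,.2435,.006],0);snap("wrist","w9")
a=cv2.imread("pics/s9.png")[100:180,260:380]
cv2.imwrite("pics/s9c.png",cv2.resize(a,None,fx=6,fy=6))
```

```text
pos [0.4485 0.244  0.0067] yaw of x axis deg -0.03522271914069643 dp frac [-0.0025  0.0025  0.0034] t 11.7833
turn frac [-0.0015 -0.0019 -0.0008]
```

View pics/s9c.png

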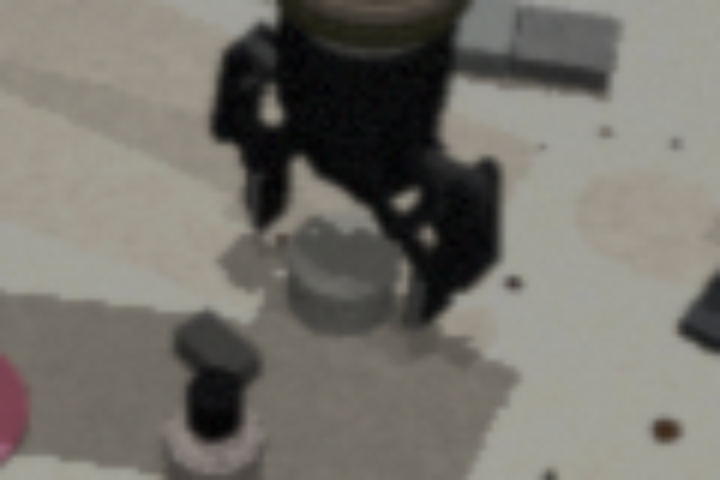

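The fingers straddle the tin with their tips around half its height, and nothing else is touched. Closing on it now.

>>> {"name": "move_arm", "arguments": {"claw": [0,0,0,0,0,0,0,0], "dp": [[0,0,0],[0,0,0],[0,0,0],[0,0,0],[0,0,0],[0,0,0],[0,0,0],[0,0,0]], "turn": [[0,0,0],[0,0,0],[0,0,0],[0,0,0],[0,0,0],[0,0,0],[0,0,0],[0,0,0]], "grip_force": 30}}

```text
clock: 12.5
position: [0.4479, 0.2439, 0.0062]
ee_rot: [1.0, -0.0, 0.0, -0.001]
ft_force: [-2.6, -1.8, 8.2]
grip_width: 0.616
```

Run:
```python
from h import *
snap("scene","s10");o=manip.get_obs(); snap("wrist","w10");print(o["ft_force"],o["grip_width"]); step([.6433,.006,.17],0)
a=cv2.imread("pics/s10.png")[100:180,260:380];b=cv2.imread("pics/w10.png")[180:380,180:380]
cv2.imwrite("pics/c10.png",np.hstack([cv2.resize(a,(480,320)),cv2.resize(b,(320,320))]))
```

```text
[-2.1752 -1.7285  9.0023] 0.614646477613376
pos [0.4479 0.2439 0.0062] yaw of x axis deg -0.01838987590518727 dp frac [ 0.9778  1.1885 -0.8199] t 12.6
turn frac [-0.0014 -0.0006 -0.0004]
```

View pics/c10.png

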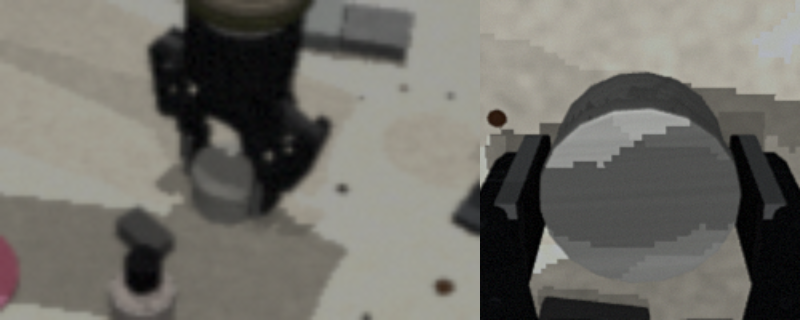

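>>> {"name": "move_arm", "arguments": {"claw": [0,0,0,0,0,0,0,0], "dp": [[0,0,-0.05],[0,0,-0.1],[0,0,-0.15],[0,0,-0.15],[0,0,-0.15],[0,0,-0.1],[0,0,-0.02],[0,0,0]], "turn": [[0,0,0],[0,0,0],[0,0,0],[0,0,0],[0,0,0],[0,0,0],[0,0,0],[0,0,0]]}}

```text
clock: 13.27
position: [0.4482, 0.244, 0.151]
ee_rot: [1.0, -0.0, 0.001, -0.001]
ft_force: [0.1, -0.3, -1.3]
grip_width: 0.611
```

>>> {"name": "move_arm", "arguments": {"claw": [0,0,0,0,0,0,0,0], "dp": [[0.06,0.07,0],[0.12,0.14,0],[0.12,0.14,0],[0.13,0.15,0],[0.12,0.14,0],[0.1,0.12,0],[0.07,0.08,0],[0,0,0]], "turn": [[0,0,0],[0,0,0],[0,0,0],[0,0,0],[0,0,0],[0,0,0],[0,0,0],[0,0,0]]}}

```text
clock: 13.93
position: [0.5927, 0.0699, 0.1478]
ee_rot: [1.0, -0.003, -0.0, 0.002]
ft_force: [-0.3, -1.2, -1.9]
grip_width: 0.619
```

Run:
```python
from h import *
print(ray("wrist",(280,300.6),.03,np.load("pics/w10.npy")))
snap("wrist","w11"); step([.6433,.006,.08],0)
```

```text
[0.4487 0.2455 0.03  ]
pos [0.5916 0.0723 0.1476] yaw of x axis deg -0.2835641315757134 dp frac [0.2609 0.3292 0.3383] t 13.9833
turn frac [ 0.0033  0.0025 -0.0063]
```

View pics/w11.png

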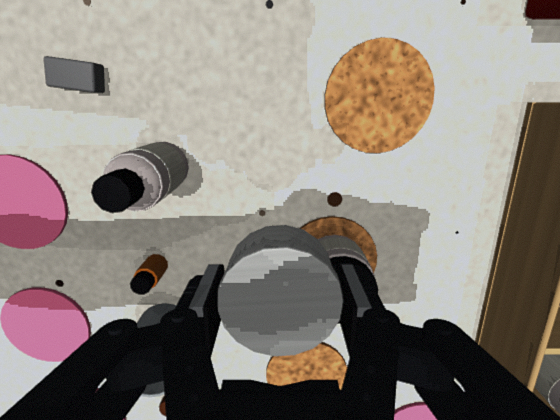

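>>> {"name": "move_arm", "arguments": {"claw": [0,0,0,0,0,0,0], "dp": [[0.06,0.08,0],[0.1,0.12,0],[0.07,0.1,0],[0.03,0.04,0.05],[0,0,0.1],[0,0,0.1],[0,0,0]], "turn": [[0,0,0],[0,0,0],[0,0,0],[0,0,0],[0,0,0],[0,0,0],[0,0,0]]}}

```text
clock: 14.57
position: [0.6401, 0.0089, 0.094]
ee_rot: [1.0, 0.0, -0.004, 0.0]
ft_force: [-1.8, 0.6, -1.9]
grip_width: 0.617
```

>>> {"name": "move_arm", "arguments": {"claw": [0,0,0], "dp": [[0,0,0],[0,0,0],[0,0,0]], "turn": [[0,0,0],[0,0,0],[0,0,0]]}}

```text
clock: 14.82
position: [0.6439, 0.008, 0.1005]
ee_rot: [1.0, 0.0, 0.001, -0.0]
ft_force: [0.3, 0.0, -0.4]
grip_width: 0.613
```

Run:
```python
from h import *
snap("wrist","w12"); snap("scene","s12"); step([.643,.0055,.0672],0)
a=cv2.imread("pics/s12.png")[170:270,250:370];b=cv2.imread("pics/w12.png")[180:380,180:380]
cv2.imwrite("pics/c12.png",np.hstack([cv2.resize(a,(480,400)),cv2.resize(b,(400,400))])[:,:800])
```

```text
pos [0.644  0.0078 0.1004] yaw of x axis deg 0.0005762014613475059 dp frac [-0.0051  0.0116  0.1661] t 14.9167
turn frac [-0.0006 -0.002   0.    ]
```

View pics/c12.png

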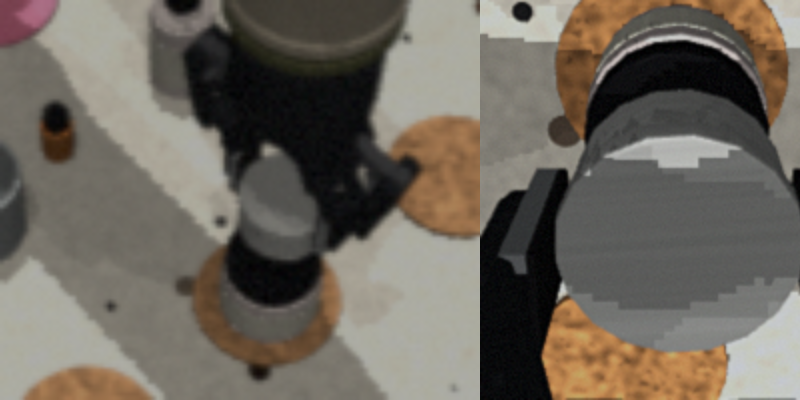

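>>> {"name": "move_arm", "arguments": {"claw": [0,0,0,0,0], "dp": [[-0.005,0.012,0.04],[0,0,0.05],[0,0,0.04],[0,0,0.01],[0,0,0]], "turn": [[0,0,0],[0,0,0],[0,0,0],[0,0,0],[0,0,0]]}}

```text
clock: 15.33
position: [0.6417, 0.0051, 0.0699]
ee_rot: [1.0, -0.0, -0.001, 0.0]
ft_force: [-0.4, -0.2, -1.3]
grip_width: 0.622
```

>>> {"name": "move_arm", "arguments": {"claw": [0,0], "dp": [[0,0,0],[0,0,0]], "turn": [[0,0,0],[0,0,0]]}}

```text
clock: 15.5
position: [0.6427, 0.005, 0.0716]
ee_rot: [1.0, -0.0, 0.0, -0.0]
ft_force: [-0.9, 0.1, 0.0]
grip_width: 0.617
```

Run:
```python
from h import *
step([.643,.0055,.0672],0); print(manip.get_obs()["ft_force"])
```

```text
pos [0.6427 0.005  0.0716] yaw of x axis deg -0.023461852530785116 dp frac [ 0.0014 -0.0024  0.0218] t 15.5
turn frac [-0.     -0.0006 -0.0005]
[-0.8932  0.0909  0.0187]
```

>>> {"name": "move_arm", "arguments": {"claw": [0,0,0], "dp": [[0.001,-0.003,0.012],[0,0,0],[0,0,0]], "turn": [[0,0,0],[0,0,0],[0,0,0]]}}

```text
clock: 15.75
position: [0.6427, 0.0058, 0.0689]
ee_rot: [1.0, -0.0, 0.0, -0.0]
ft_force: [-0.2, 0.4, -0.5]
grip_width: 0.617
```

>>> {"name": "move_arm", "arguments": {"claw": [0,0,0], "dp": [[0,0,0.006],[0,0,0],[0,0,0]], "turn": [[0,0,0],[0,0,0],[0,0,0]]}}

```text
clock: 16.0
position: [0.6427, 0.0057, 0.0677]
ee_rot: [1.0, -0.0, -0.0, -0.0]
ft_force: [0.6, 0.7, -0.1]
grip_width: 0.617
```

>>> {"name": "move_arm", "arguments": {"claw": [0,0,0], "dp": [[0,0,0.004],[0,0,0],[0,0,0]], "turn": [[0,0,0],[0,0,0],[0,0,0]]}}

```text
clock: 16.25
position: [0.6428, 0.0057, 0.0674]
ee_rot: [1.0, -0.0, 0.0, -0.0]
ft_force: [-2.7, 0.1, 5.1]
grip_width: 0.614
```

>>> {"name": "move_arm", "arguments": {"claw": [0,0,0], "dp": [[0,0,0.003],[0,0,0],[0,0,0]], "turn": [[0,0,0],[0,0,0],[0,0,0]]}}

```text
clock: 16.5
position: [0.6429, 0.0057, 0.0673]
ee_rot: [1.0, -0.0, 0.0, -0.0]
ft_force: [-4.1, -0.2, 10.3]
grip_width: 0.61
```

Contact at 10 N. I'll ease off slightly and release.

>>> {"name": "move_arm", "arguments": {"claw": [0,0.7,0.8,1,1,1], "dp": [[0,0,-0.005],[0,0,0],[0,0,0],[0,0,0],[0,0,0],[0,0,0]], "turn": [[0,0,0],[0,0,0],[0,0,0],[0,0,0],[0,0,0],[0,0,0]]}}

```text
clock: 17.0
position: [0.6426, 0.0057, 0.0672]
ee_rot: [1.0, -0.0, -0.0, 0.0]
ft_force: [0.8, 0.5, -0.3]
grip_width: 1.0
```

>>> {"name": "move_arm", "arguments": {"claw": [1,1,1,1,1,1,1,1], "dp": [[0,0,-0.1],[0,0,-0.15],[0,0,-0.15],[0,0,-0.15],[0,0,-0.05],[0,0,0],[0,0,0],[0,0,0]], "turn": [[0,0,0],[0,0,0],[0,0,0],[0,0,0],[0,0,0],[0,0,0],[0,0,0],[0,0,0]]}}

```text
clock: 17.67
position: [0.642, 0.0059, 0.1858]
ee_rot: [1.0, -0.0, -0.001, -0.0]
ft_force: [1.4, 0.2, 0.3]
grip_width: 0.999
```

Run:
```python
from h import *
snap("wrist","w13"); step([.492,.099,.2],0)
a=cv2.imread("pics/w13.png")[120:320,180:380]; cv2.imwrite("pics/w13c.png",cv2.resize(a,None,fx=3,fy=3,interpolation=cv2.INTER_CUBIC))
```

```text
pos [0.6419 0.0059 0.1856] yaw of x axis deg -0.012398063411028159 dp frac [-0.7498 -0.4654 -0.0703] t 17.7167
turn frac [ 0.0002  0.003  -0.0003]
```

View pics/w13c.png

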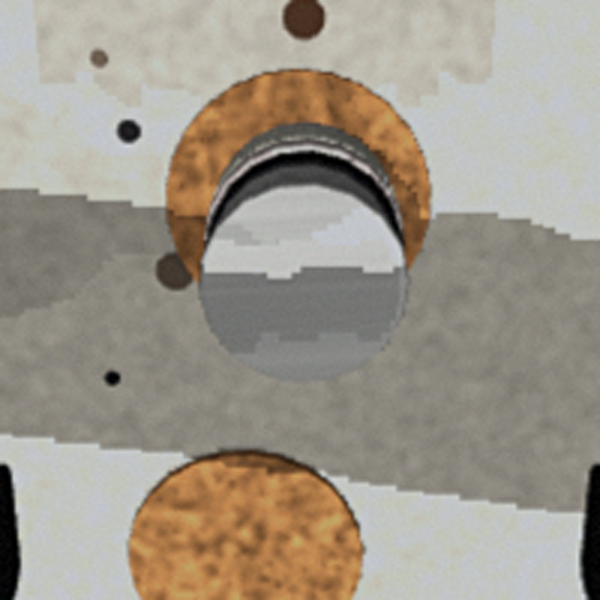

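Run:
```python
from h import *
print(ray("wrist",(280.7,213.8),.091,np.load("pics/w13.npy")))
```

```text
[0.6433 0.0063 0.091 ]
```

>>> {"name": "move_arm", "arguments": {"claw": [1,1,1,1,1,1,1,1], "dp": [[-0.12,-0.06,0],[-0.13,-0.07,0],[-0.13,-0.07,0],[-0.13,-0.07,0],[-0.12,-0.06,0],[-0.12,-0.06,0],[0,0,0],[0,0,0]], "turn": [[0,0,0],[0,0,0],[0,0,0],[0,0,0],[0,0,0],[0,0,0],[0,0,0],[0,0,0]]}}

```text
clock: 18.38
position: [0.4915, 0.0848, 0.1866]
ee_rot: [1.0, 0.001, -0.001, -0.0]
ft_force: [0.8, -0.1, 0.9]
grip_width: 1.003
```

>>> {"name": "move_arm", "arguments": {"claw": [1,1], "dp": [[0,0,0],[0,0,0]], "turn": [[0,0,0],[0,0,0]]}}

```text
clock: 18.55
position: [0.4932, 0.083, 0.187]
ee_rot: [1.0, -0.001, -0.0, 0.0]
ft_force: [-0.3, 0.2, -0.3]
grip_width: 0.999
```

Run:
```python
from h import *
snap("wrist","w14"); step([.492,.0985,.12],0)
a=cv2.imread("pics/w14.png")[120:320,180:380]; cv2.imwrite("pics/w14c.png",cv2.resize(a,None,fx=3,fy=3,interpolation=cv2.INTER_CUBIC))
```

```text
pos [0.4933 0.083  0.187 ] yaw of x axis deg -0.10142705363309769 dp frac [-0.0064 -0.0781  0.3349] t 18.6
turn frac [ 0.0013  0.0002 -0.0023]
```

View pics/w14c.png

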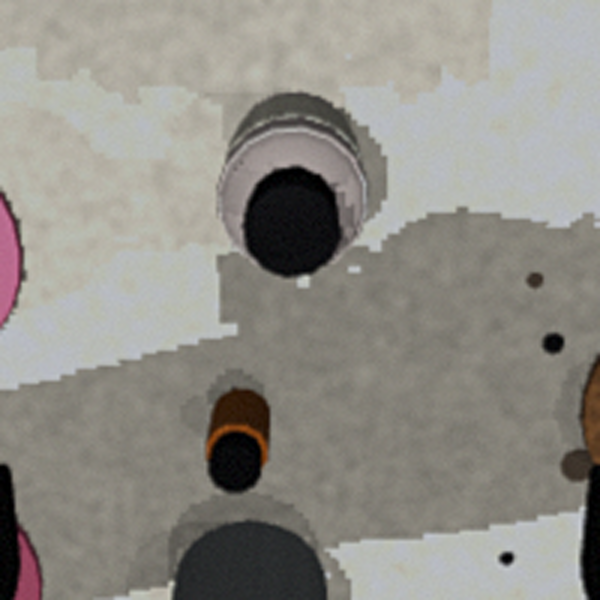

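Run:
```python
from h import *
print(ray("wrist",(277.0,195.7),.1,np.load("pics/w14.npy")),ray("wrist",(277.2,(197/3+119.7)),.07,np.load("pics/w14.npy")))
step([.4925,.0995,.036],0)
```

```text
[0.492  0.0998 0.1   ] [0.4919 0.1002 0.07  ]
pos [0.4933 0.083  0.187 ] yaw of x axis deg -0.10142705363309769 dp frac [-0.0039 -0.0835  0.7549] t 18.6
turn frac [ 0.0013  0.0002 -0.0023]
```

>>> {"name": "move_arm", "arguments": {"claw": [1,1,1,1,1,1,1,1], "dp": [[-0.006,-0.082,0],[0,0,0],[0,0,0.1],[0,0,0.15],[0,0,0.15],[0,0,0.15],[0,0,0.1],[0,0,0.05]], "turn": [[0,0,-0.002],[0,0,0],[0,0,0],[0,0,0],[0,0,0],[0,0,0],[0,0,0],[0,0,0]]}}

```text
clock: 19.27
position: [0.4903, 0.0987, 0.0445]
ee_rot: [1.0, 0.0, -0.002, 0.001]
ft_force: [-0.7, -0.8, -0.5]
grip_width: 1.0
```

>>> {"name": "move_arm", "arguments": {"claw": [1,1,1], "dp": [[0,0,0.05],[0,0,0],[0,0,0]], "turn": [[0,0,0],[0,0,0],[0,0,0]]}}

```text
clock: 19.52
position: [0.4921, 0.0999, 0.0378]
ee_rot: [1.0, 0.0, 0.0, 0.0]
ft_force: [0.4, 0.4, 0.8]
grip_width: 1.0
```

>>> {"name": "move_arm", "arguments": {"claw": [0,0,0,0,0,0,0,0], "dp": [[0,0,0],[0,0,0],[0,0,0],[0,0,0],[0,0,0],[0,0,0],[0,0,0],[0,0,0]], "turn": [[0,0,0],[0,0,0],[0,0,0],[0,0,0],[0,0,0],[0,0,0],[0,0,0],[0,0,0]]}}

```text
clock: 20.18
position: [0.4919, 0.1004, 0.038]
ee_rot: [1.0, 0.001, 0.0, -0.0]
ft_force: [-2.3, 0.8, 6.8]
grip_width: 0.478
```

Run:
```python
from h import *
snap("wrist","w15"); snap("scene","s15"); o=manip.get_obs();print(o["ft_force"],o["grip_width"]);step([.675,.10,.15],0)
a=cv2.imread("pics/s15.png")[130:220,240:348];b=cv2.imread("pics/w15.png")[180:380,180:380]
cv2.imwrite("pics/c15.png",np.hstack([cv2.resize(a,(480,400)),cv2.resize(b,(400,400))])[:,:800])
```

```text
[-2.1463 -1.4344  6.1873] 0.4851494625152183
pos [0.4919 0.1005 0.038 ] yaw of x axis deg 0.07603607775775659 dp frac [ 0.9158  0.0029 -0.559 ] t 20.2833
turn frac [-0.0012 -0.001   0.0017]
```

View pics/c15.png

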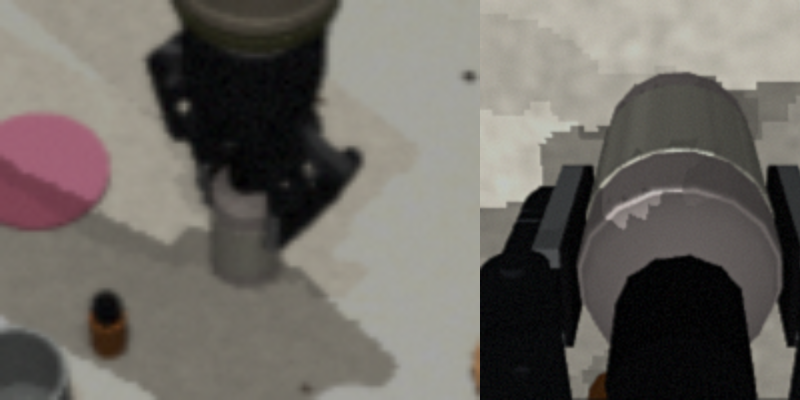

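>>> {"name": "move_arm", "arguments": {"claw": [0,0,0,0,0,0,0,0], "dp": [[0,0,-0.05],[0,0,-0.12],[0,0,-0.15],[0,0,-0.15],[0,0,-0.1],[0,0,-0.03],[0,0,0],[0,0,0]], "turn": [[0,0,0],[0,0,0],[0,0,0],[0,0,0],[0,0,0],[0,0,0],[0,0,0],[0,0,0]]}}

```text
clock: 20.95
position: [0.4911, 0.1002, 0.1568]
ee_rot: [1.0, 0.001, -0.0, -0.0]
ft_force: [-0.1, 0.0, -1.5]
grip_width: 0.482
```

>>> {"name": "move_arm", "arguments": {"claw": [0,0,0,0,0,0,0,0], "dp": [[0.06,0,0],[0.12,0.02,0],[0.15,0.02,0],[0.16,0.02,0],[0.15,0.02,0],[0.15,0,0],[0.08,0,0],[0.045,0,0]], "turn": [[0,0,0],[0,0,0],[0,0,0],[0,0,0],[0,0,0],[0,0,0],[0,0,0],[0,0,0]]}}

```text
clock: 21.62
position: [0.6753, 0.0836, 0.154]
ee_rot: [1.0, 0.0, -0.002, 0.001]
ft_force: [-0.2, 0.1, -0.2]
grip_width: 0.488
```

>>> {"name": "move_arm", "arguments": {"claw": [0,0,0], "dp": [[0,0,0],[0,0,0],[0,0,0]], "turn": [[0,0,0],[0,0,0],[0,0,0]]}}

```text
clock: 21.87
position: [0.6735, 0.0841, 0.1561]
ee_rot: [1.0, 0.0, -0.001, 0.0]
ft_force: [0.4, -0.9, -1.5]
grip_width: 0.479
```

Run:
```python
from h import *
im=snap("wrist","w16"); mats(im,"wrist",np.load("pics/w16.npy"),2000);step([.6755,.155,.06],0)
```

```text
wrist 8771 [281.6722 114.2754] (102.7775650024414, 106.82443237304688) [0.6756 0.1557 0.005 ]
wrist 16056 [493.6848 251.7379] (167.98646545410156, 285.81072998046875) [0.8838 0.0267 0.005 ]
pos [0.6736 0.0844 0.1566] yaw of x axis deg 0.06547864847276838 dp frac [ 0.0106 -0.3531  0.4831] t 21.9167
turn frac [-0.0002  0.0017  0.0015]
```

View pics/w16.png

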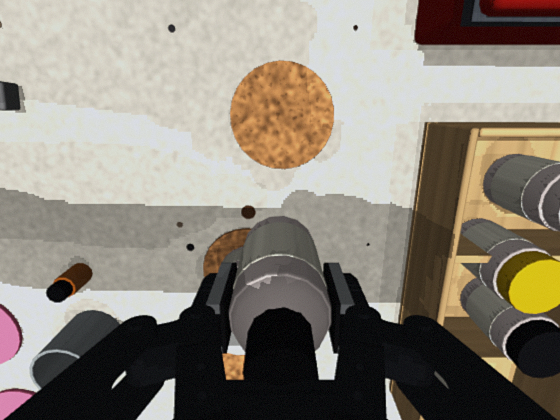

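>>> {"name": "move_arm", "arguments": {"claw": [0,0,0,0,0,0,0,0], "dp": [[0.01,-0.08,0],[0,-0.14,0],[0,-0.1,0],[0,-0.034,0.1],[0,0,0.15],[0,0,0.12],[0,0,0.08],[0,0,0]], "turn": [[0,0,0],[0,0,0],[0,0,0],[0,0,0],[0,0,0],[0,0,0],[0,0,0],[0,0,0]]}}

```text
clock: 22.58
position: [0.6736, 0.1562, 0.0634]
ee_rot: [1.0, 0.001, -0.003, 0.0]
ft_force: [-0.6, -0.3, -1.6]
grip_width: 0.483
```

>>> {"name": "move_arm", "arguments": {"claw": [0,0], "dp": [[0,0,0],[0,0,0]], "turn": [[0,0,0],[0,0,0]]}}

```text
clock: 22.75
position: [0.6771, 0.1557, 0.069]
ee_rot: [1.0, 0.001, 0.001, -0.0]
ft_force: [-0.1, 0.1, -0.1]
grip_width: 0.481
```

Run:
```python
from h import *
step([.6755,.1552,.044],0);print(manip.get_obs()["ft_force"])
```

```text
pos [0.6771 0.1557 0.069 ] yaw of x axis deg 0.08854955103088127 dp frac [-0.008   0.0027  0.1248] t 22.75
turn frac [-0.001  -0.0024  0.002 ]
[-0.0773  0.1114 -0.0865]
```

>>> {"name": "move_arm", "arguments": {"claw": [0,0,0,0,0,0], "dp": [[-0.006,0.003,0.05],[0,0,0.05],[0,0,0.02],[0,0,0],[0,0,0],[0,0,0]], "turn": [[0,0,0],[0,0,0],[0,0,0],[0,0,0],[0,0,0],[0,0,0]]}}

```text
clock: 23.25
position: [0.6751, 0.1545, 0.0431]
ee_rot: [1.0, 0.001, -0.0, -0.0]
ft_force: [-0.5, -0.0, -0.6]
grip_width: 0.481
```

Run:
```python
from h import *
step([.6755,.1552,.044],0);print(manip.get_obs()["ft_force"])
```

```text
pos [0.6751 0.1545 0.0431] yaw of x axis deg 0.061977608569737684 dp frac [ 0.002  -0.0035 -0.0047] t 23.25
turn frac [-0.      0.0004  0.0014]
[-0.4895 -0.0226 -0.5732]
```

>>> {"name": "move_arm", "arguments": {"claw": [0,0,0], "dp": [[0,0,0.004],[0,0,0],[0,0,0]], "turn": [[0,0,0],[0,0,0],[0,0,0]]}}

```text
clock: 23.5
position: [0.6752, 0.1545, 0.043]
ee_rot: [1.0, 0.001, -0.0, -0.0]
ft_force: [-3.3, -1.0, 6.3]
grip_width: 0.481
```

>>> {"name": "move_arm", "arguments": {"claw": [0,0,0], "dp": [[0,0,0.004],[0,0,0],[0,0,0]], "turn": [[0,0,0],[0,0,0],[0,0,0]]}}

```text
clock: 23.75
position: [0.6752, 0.1546, 0.043]
ee_rot: [1.0, 0.001, -0.0, -0.0]
ft_force: [-7.3, -0.9, 11.8]
grip_width: 0.483
```

>>> {"name": "move_arm", "arguments": {"claw": [0,0,0.6,0.8,1,1,1,1], "dp": [[0,0,-0.006],[0,0,0],[0,0,0],[0,0,0],[0,0,0],[0,0,0],[0,0,0],[0,0,0]], "turn": [[0,0,0],[0,0,0],[0,0,0],[0,0,0],[0,0,0],[0,0,0],[0,0,0],[0,0,0]]}}

```text
clock: 24.42
position: [0.6753, 0.1546, 0.0429]
ee_rot: [1.0, 0.001, 0.0, -0.0]
ft_force: [0.8, 0.1, -0.0]
grip_width: 1.003
```

>>> {"name": "move_arm", "arguments": {"claw": [1,1,1,1,1,1,1,1], "dp": [[0,0,-0.1],[0,0,-0.15],[0,0,-0.15],[0,0,-0.15],[0,0,-0.15],[0,0,-0.05],[0,0,0],[0,0,0]], "turn": [[0,0,0],[0,0,0],[0,0,0],[0,0,0],[0,0,0],[0,0,0],[0,0,0],[0,0,0]]}}

```text
clock: 25.08
position: [0.6753, 0.1547, 0.1928]
ee_rot: [1.0, 0.001, 0.0, -0.0]
ft_force: [0.7, 0.8, -0.5]
grip_width: 0.997
```

Run:
```python
from h import *
im=snap("wrist","w17"); step([.474,-.09,.19],0)
a=cv2.imread("pics/w17.png")[120:320,180:380]; cv2.imwrite("pics/w17c.png",cv2.resize(a,None,fx=3,fy=3,interpolation=cv2.INTER_CUBIC))
```

```text
pos [0.6747 0.1546 0.1916] yaw of x axis deg 0.07171440404678253 dp frac [-1.0052  1.2219  0.0097] t 25.1333
turn frac [0.0001 0.0018 0.0016]
```

View pics/w17c.png

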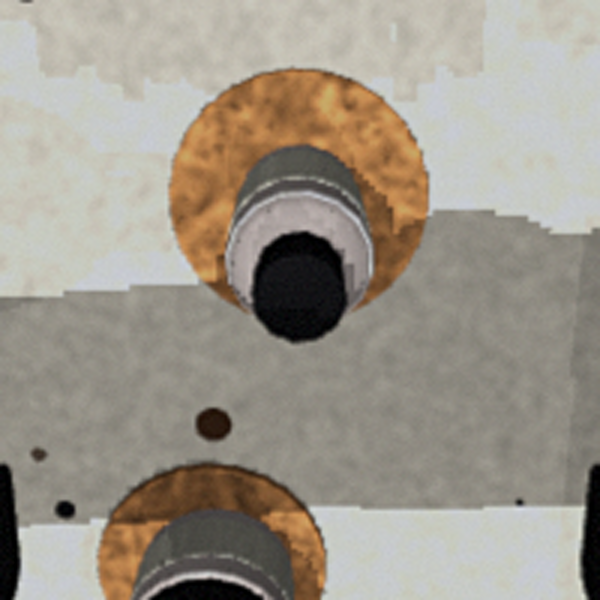

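Run:
```python
from h import *
P=np.load("pics/w17.npy")
for q,z in [((299,195),.005),((300,295),.105),((300.5,262),.075)]: print(ray("wrist",(q[0]/3+179.7,q[1]/3+119.7),z,P))
for p in [(.0,.045),(0,-.045)]: pass
im=cv2.imread("pics/w17.png")[:,:,::-1].copy()
h=cv2.cvtColor(im,cv2.COLOR_RGB2HSV); m=cv2.inRange(h,(8,90,70),(22,255,255)); 
N,l,s,c=cv2.connectedComponentsWithStats(m)
i=1+np.argmax([ (s[k,4] if abs(c[k,0]-280)<40 and c[k,1]<260 else 0) for k in range(1,N)])
ys,xs=np.where(l==i); pts=np.array([ray("wrist",(x,y),.005,P)[:2] for x,y in zip(xs,ys)])
hull=cv2.convexHull(pts.astype(np.float32)); print(cv2.minEnclosingCircle(hull))
```

```text
[0.6757 0.1557 0.005 ]
[0.676  0.1541 0.105 ]
[0.6762 0.1533 0.075 ]Traceback (most recent call last):
  File "<stdin>", line 9, in <module>
  File "h.py", line 6, in ray
    i=cams.camera_info(n)
ValueError: time passes only in moves, steps and waits
```

The bottle stands within about 2 mm of its mat's centre. Next, the cup.

>>> {"name": "move_arm", "arguments": {"claw": [1,1,1,1,1,1,1,1], "dp": [[-0.1,0.12,0],[-0.125,0.15,0],[-0.125,0.15,0],[-0.13,0.155,0],[-0.13,0.155,0],[-0.13,0.155,0],[-0.13,0.155,0],[-0.13,0.155,0]], "turn": [[0,0,0],[0,0,0],[0,0,0],[0,0,0],[0,0,0],[0,0,0],[0,0,0],[0,0,0]]}}

```text
clock: 25.8
position: [0.4733, -0.0855, 0.1911]
ee_rot: [1.0, 0.001, -0.001, 0.0]
ft_force: [0.7, -0.3, 0.8]
grip_width: 1.001
```

>>> {"name": "move_arm", "arguments": {"claw": [1,1,1], "dp": [[0,0,0],[0,0,0],[0,0,0]], "turn": [[0,0,0],[0,0,0],[0,0,0]]}}

```text
clock: 26.05
position: [0.4753, -0.0839, 0.1922]
ee_rot: [1.0, 0.001, -0.0, -0.0]
ft_force: [0.2, 0.2, -0.7]
grip_width: 0.998
```

Run:
```python
from h import *
snap("wrist","w18"); step([.474,-.072,.1],0)
a=cv2.imread("pics/w18.png")[120:320,180:380]; cv2.imwrite("pics/w18c.png",cv2.resize(a,None,fx=3,fy=3,interpolation=cv2.INTER_CUBIC))
```

```text
pos [ 0.4756 -0.0836  0.1922] yaw of x axis deg 0.16302258807779071 dp frac [-0.0075 -0.0579  0.4612] t 26.1
turn frac [0.0004 0.0012 0.0036]
```

View pics/w18c.png

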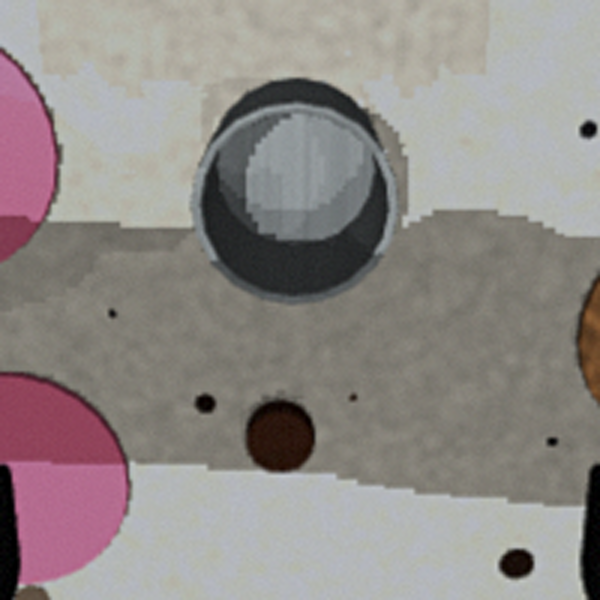

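Run:
```python
from h import *
p=ray("wrist",(295/3+179.7,202/3+119.7),.06,np.load("pics/w18.npy"));print(p); step([p[0],p[1],.012],0)
```

```text
[ 0.4744 -0.0717  0.06  ]
pos [ 0.4756 -0.0836  0.1922] yaw of x axis deg 0.16302258807779071 dp frac [-0.005  -0.0596  0.9012] t 26.1
turn frac [0.0004 0.0012 0.0036]
```

>>> {"name": "move_arm", "arguments": {"claw": [1,1,1,1,1,1,1,1], "dp": [[-0.006,-0.058,0],[0,0,0.1],[0,0,0.15],[0,0,0.15],[0,0,0.1],[0,0,0],[0,0,0],[0,0,0]], "turn": [[0,0,0.003],[0,0,0],[0,0,0],[0,0,0],[0,0,0],[0,0,0],[0,0,0],[0,0,0]]}}

```text
clock: 26.77
position: [0.4752, -0.0729, 0.0938]
ee_rot: [1.0, -0.0, 0.0, 0.0]
ft_force: [0.1, -0.8, 0.5]
grip_width: 1.003
```

Run:
```python
from h import *
snap("wrist","w19"); step([.4744,-.0719,.012],0)
```

```text
pos [ 0.4754 -0.0729  0.0941] yaw of x axis deg -0.03188760979178417 dp frac [-0.0058 -0.005   0.4105] t 26.8167
turn frac [ 0.0002 -0.002  -0.0007]
```

View pics/w19.png

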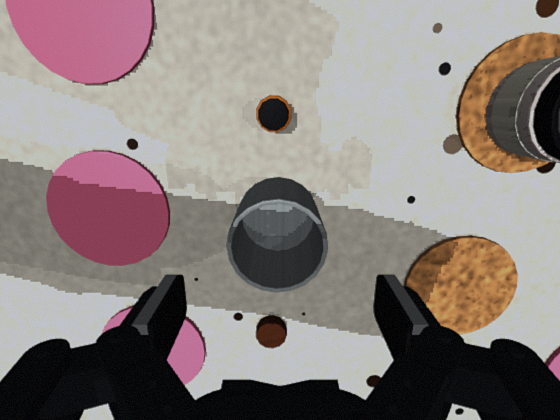

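The cup rim sits at (277,245), centred between the fingers, and the vial at (274,114) is clear. Descending and gripping.

>>> {"name": "move_arm", "arguments": {"claw": [1,1,1,1,1,1], "dp": [[-0.004,-0.004,0.1],[0,0,0.12],[0,0,0.12],[0,0,0.07],[0,0,0],[0,0,0]], "turn": [[0,0,0],[0,0,0],[0,0,0],[0,0,0],[0,0,0],[0,0,0]]}}

```text
clock: 27.32
position: [0.4741, -0.0723, 0.0118]
ee_rot: [1.0, -0.001, 0.0, 0.0]
ft_force: [0.3, -0.4, 0.6]
grip_width: 0.998
```

>>> {"name": "move_arm", "arguments": {"claw": [0,0,0,0,0,0,0,0], "dp": [[0,0,0],[0,0,0],[0,0,0],[0,0,0],[0,0,0],[0,0,0],[0,0,0],[0,0,0]], "turn": [[0,0,0],[0,0,0],[0,0,0],[0,0,0],[0,0,0],[0,0,0],[0,0,0],[0,0,0]]}}

```text
clock: 27.98
position: [0.4747, -0.0721, 0.0125]
ee_rot: [1.0, -0.0, 0.001, -0.001]
ft_force: [-3.4, 1.0, 10.8]
grip_width: 0.708
```

Run:
```python
from h import *
snap("wrist","w20"); o=manip.get_obs();print(o["ft_force"],o["grip_width"]);step([.6215,-.20,.11],0)
a=cv2.imread("pics/w20.png")[120:380,140:420]
cv2.imwrite("pics/c20.png",cv2.resize(a,None,fx=2,fy=2))
```

```text
[-2.4576  0.7163 10.1878] 0.7051821454398838
pos [ 0.4747 -0.0721  0.0125] yaw of x axis deg -0.05600378077795582 dp frac [ 0.7357  0.6383 -0.4863] t 28.0333
turn frac [-0.0015 -0.003  -0.0012]
```

View pics/c20.png

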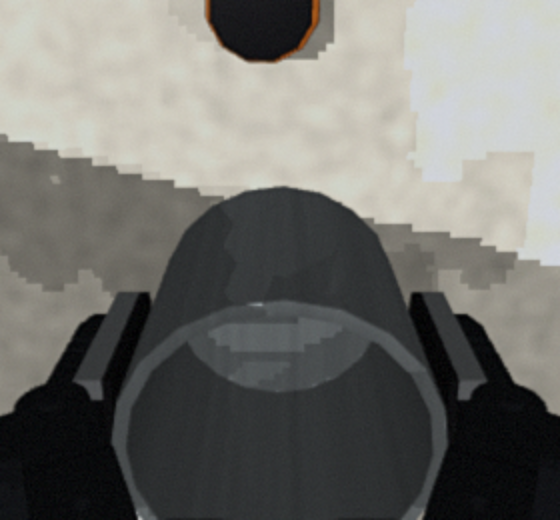

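>>> {"name": "move_arm", "arguments": {"claw": [0,0,0,0,0,0,0,0], "dp": [[0,0,-0.05],[0,0,-0.12],[0,0,-0.15],[0,0,-0.12],[0,0,-0.06],[0,0,0],[0.06,0.05,0],[0.12,0.1,0]], "turn": [[0,0,0],[0,0,0],[0,0,0],[0,0,0],[0,0,0],[0,0,0],[0,0,0],[0,0,0]]}}

```text
clock: 28.7
position: [0.5087, -0.0999, 0.1109]
ee_rot: [1.0, 0.001, -0.0, -0.002]
ft_force: [0.9, -0.0, -0.5]
grip_width: 0.711
```

>>> {"name": "move_arm", "arguments": {"claw": [0,0,0,0,0,0,0,0], "dp": [[0.14,0.12,0],[0.14,0.12,0],[0.12,0.12,0],[0.1,0.09,0],[0.05,0.04,0],[0,0,0],[0,0,0],[0,0,0]], "turn": [[0,0,0],[0,0,0],[0,0,0],[0,0,0],[0,0,0],[0,0,0],[0,0,0],[0,0,0]]}}

```text
clock: 29.37
position: [0.6187, -0.1999, 0.1104]
ee_rot: [1.0, -0.001, -0.001, -0.0]
ft_force: [-0.6, 0.5, -1.0]
grip_width: 0.704
```

Run:
```python
from h import *
im=snap("wrist","w21"); mats(im,"wrist",np.load("pics/w21.npy"),2000);step([.6214,-.133,.05],0)
```

```text
wrist 3331 [544.5086 107.4877] (31.761722564697266, 176.7426300048828) [ 0.8103 -0.1224  0.005 ]
wrist 12055 [282.3133 120.7986] (120.8156509399414, 125.20699310302734) [ 0.6213 -0.1315  0.005 ]
pos [ 0.6188 -0.1996  0.1107] yaw of x axis deg -0.0363107265551642 dp frac [ 0.0128 -0.3326  0.3036] t 29.4167
turn frac [-0.001   0.0007 -0.0008]
```

View pics/w21.png

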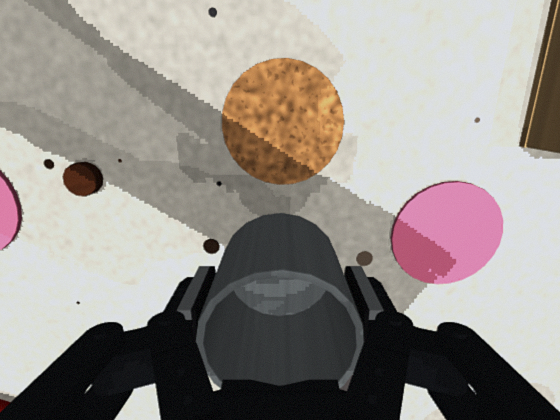

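>>> {"name": "move_arm", "arguments": {"claw": [0,0,0,0,0,0,0,0], "dp": [[0.012,-0.08,0],[0,-0.14,0],[0,-0.09,0.05],[0,-0.025,0.1],[0,0,0.1],[0,0,0.06],[0,0,0],[0,0,0]], "turn": [[0,0,0],[0,0,0],[0,0,0],[0,0,0],[0,0,0],[0,0,0],[0,0,0],[0,0,0]]}}

```text
clock: 30.08
position: [0.6214, -0.1335, 0.0491]
ee_rot: [1.0, -0.001, -0.0, -0.0]
ft_force: [-0.6, 0.1, -0.0]
grip_width: 0.707
```

>>> {"name": "move_arm", "arguments": {"claw": [0,0], "dp": [[0,0,0],[0,0,0]], "turn": [[0,0,0],[0,0,0]]}}

```text
clock: 30.25
position: [0.6225, -0.134, 0.0502]
ee_rot: [1.0, -0.001, 0.001, 0.0]
ft_force: [-0.2, 0.7, -0.2]
grip_width: 0.706
```

Run:
```python
from h import *
step([.6214,-.1325,.019],0);print(manip.get_obs()["ft_force"])
```

```text
pos [ 0.6225 -0.134   0.0502] yaw of x axis deg -0.09774946062105454 dp frac [-0.0058 -0.0075  0.1562] t 30.25
turn frac [ 0.0002 -0.0025 -0.0022]
[-0.1951  0.6633 -0.2055]
```

>>> {"name": "move_arm", "arguments": {"claw": [0,0,0,0,0,0,0], "dp": [[-0.005,-0.007,0.05],[0,0,0.06],[0,0,0.04],[0,0,0.01],[0,0,0],[0,0,0],[0,0,0]], "turn": [[0,0,0],[0,0,0],[0,0,0],[0,0,0],[0,0,0],[0,0,0],[0,0,0]]}}

```text
clock: 30.83
position: [0.6203, -0.1316, 0.0167]
ee_rot: [1.0, -0.001, -0.001, -0.001]
ft_force: [-5.3, 2.2, 11.5]
grip_width: 0.705
```

>>> {"name": "move_arm", "arguments": {"claw": [0,0,0], "dp": [[0,0,0.006],[0,0,0],[0,0,0]], "turn": [[0,0,0],[0,0,0],[0,0,0]]}}

```text
clock: 31.08
position: [0.6203, -0.1317, 0.0167]
ee_rot: [1.0, -0.001, -0.001, -0.001]
ft_force: [-11.0, 4.4, 23.7]
grip_width: 0.709
```

>>> {"name": "move_arm", "arguments": {"claw": [0,0,0.8,0.9,1,1,1,1], "dp": [[0,0,-0.011],[0,0,0],[0,0,0],[0,0,0],[0,0,0],[0,0,0],[0,0,0],[0,0,0]], "turn": [[0,0,0],[0,0,0],[0,0,0],[0,0,0],[0,0,0],[0,0,0],[0,0,0],[0,0,0]]}}

```text
clock: 31.75
position: [0.6209, -0.1321, 0.0178]
ee_rot: [1.0, -0.001, 0.0, -0.0]
ft_force: [0.0, -0.4, -0.7]
grip_width: 0.999
```

>>> {"name": "move_arm", "arguments": {"claw": [1,1,1,1,1,1,1,1], "dp": [[0,0,-0.1],[0,0,-0.15],[0,0,-0.15],[0,0,-0.15],[0,0,-0.15],[0,0,-0.15],[0,0,0],[0,0,0]], "turn": [[0,0,0],[0,0,0],[0,0,0],[0,0,0],[0,0,0],[0,0,0],[0,0,0],[0,0,0]]}}

```text
clock: 32.42
position: [0.6217, -0.1323, 0.1896]
ee_rot: [1.0, -0.001, 0.002, -0.0]
ft_force: [-0.9, 0.5, -0.6]
grip_width: 0.997
```

Run:
```python
from h import *
snap("wrist","w22"); step([.42,-.2,.3],0)
a=cv2.imread("pics/w22.png")[120:320,180:380]; cv2.imwrite("pics/w22c.png",cv2.resize(a,None,fx=3,fy=3,interpolation=cv2.INTER_CUBIC))
```

```text
pos [ 0.6209 -0.132   0.188 ] yaw of x axis deg -0.061979380768811224 dp frac [-1.0039  0.3409 -0.5611] t 32.4667
turn frac [-0.0005 -0.001  -0.0014]
```

View pics/w22c.png

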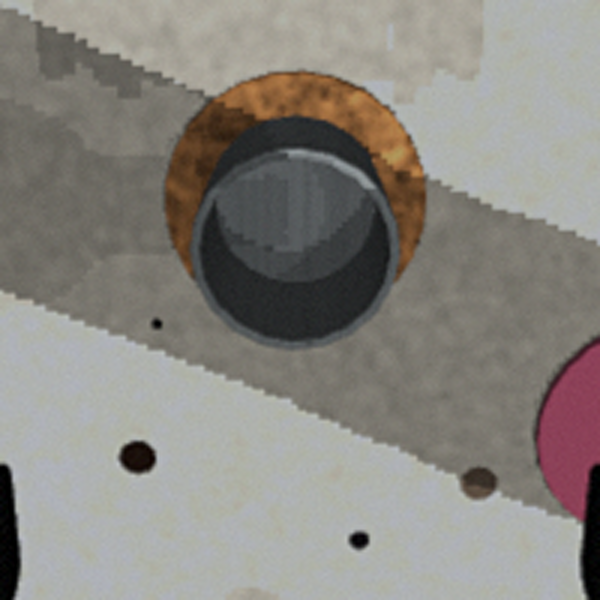

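The cup sits centred on its mat (mat x centre 295, rim centre (295,248) in the crop). Now I'll retract out of view for a final look.

>>> {"name": "move_arm", "arguments": {"claw": [1,1,1,1,1,1,1,1], "dp": [[0,0,-0.15],[-0.05,0.1,-0.15],[-0.1,0.15,-0.05],[-0.1,0.17,0],[-0.1,0.17,0],[-0.1,0.17,0],[-0.1,0.17,0],[-0.1,0.17,0]], "turn": [[0,0,0],[0,0,0],[0,0,0],[0,0,0],[0,0,0],[0,0,0],[0,0,0],[0,0,0]]}}

```text
clock: 33.13
position: [0.4891, -0.3527, 0.2565]
ee_rot: [1.0, -0.0, -0.001, -0.001]
ft_force: [1.2, -1.5, 0.5]
grip_width: 1.003
```

>>> {"name": "move_arm", "arguments": {"claw": [1,1,1,1,1,1], "dp": [[-0.05,0.15,0],[-0.05,0.15,0],[-0.05,0.1,0],[0,0,0],[0,0,0],[0,0,0]], "turn": [[0,0,0],[0,0,0],[0,0,0],[0,0,0],[0,0,0],[0,0,0]]}}

```text
clock: 33.63
position: [0.4608, -0.431, 0.2566]
ee_rot: [1.0, -0.0, -0.001, -0.001]
ft_force: [0.7, 0.6, -0.3]
grip_width: 0.998
```

Run:
```python
from h import *
im=snap("top","t23"); s=snap("scene","s23"); mats(im,"top"); step([.4,-.3,.3],0)
a=im[130:260,170:400,::-1]; cv2.imwrite("pics/t23c.png",cv2.resize(a,None,fx=3.4,fy=3.4,interpolation=cv2.INTER_CUBIC))
a=s[120:310,150:400,::-1]; cv2.imwrite("pics/s23c.png",cv2.resize(a,None,fx=3.1,fy=3.1,interpolation=cv2.INTER_CUBIC))
```

```text
top 3919 [276.5278  91.665 ] (63.812599182128906, 127.76121520996094) [0.8882 0.0026 0.005 ]
top 2179 [538.5394 118.1036] (44.266212463378906, 77.13367462158203) [ 0.7869 -0.7506  0.005 ]
top 460 [224.9864 163.2429] (28.312673568725586, 28.674455642700195) [0.6759 0.1542 0.005 ]
top 2034 [ 20.129  190.3318] (46.562957763671875, 78.326904296875) [0.6111 0.7403 0.005 ]
top 599 [536.638  174.9158] (28.392057418823242, 31.286161422729492) [ 0.6203 -0.7257  0.005 ]
top 1966 [ 18.8346 258.789 ] (38.85548400878906, 86.38243865966797) [0.4174 0.7285 0.005 ]
top 434 [129.3387 312.1205] (17.347057342529297, 33.778873443603516) [0.2675 0.414  0.005 ]
pos [ 0.4615 -0.4304  0.2571] yaw of x axis deg 0.05516094320567107 dp frac [-0.3068 -0.6527 -0.2134] t 33.7333
turn frac [-0.0015  0.0006  0.0012]
```

View pics/t23c.png

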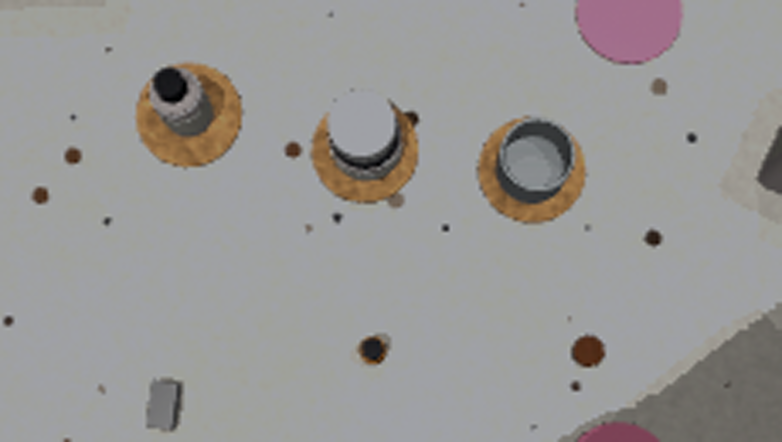

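View pics/s23c.png

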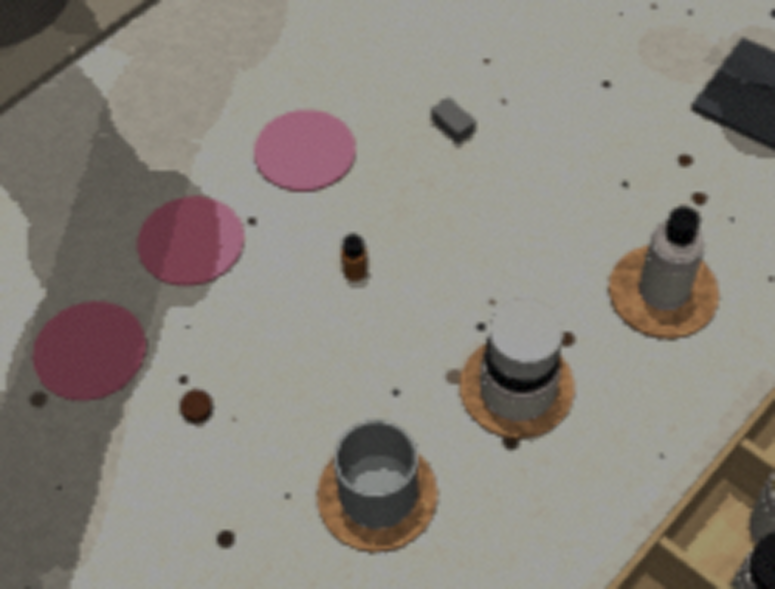

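Run:
```python
from h import *
for k,p,z in [("bottle",(171,84.5),.105),("tin",(362,124),.091),("cup",(536.5,156),.065),("vial",(373,348),.042)]:
    print(k,ray("top",(p[0]/3.4+169.65,p[1]/3.4+129.65),z))
for k,p,z in [("bottle",(683,222),.105),("tin",(525,333),.091),("cup",(377,459),.065)]:
    print("scene",k,ray("scene",(p[0]/3.1+149.66,p[1]/3.1+119.66),z))
```

```text
bottle [0.6741 0.1509 0.105 ]
tin [0.6429 0.0055 0.091 ]
cup [ 0.6199 -0.1309  0.065 ]
vial [0.4732 0.0015 0.042 ]
scene bottle [0.6762 0.1483 0.105 ]
scene tin [0.644  0.0019 0.091 ]
scene cup [ 0.6225 -0.1336  0.065 ]
```

Run:
```python
from workcell import manip
print(manip.hand_in())
```

```text
the job is handed in; nothing more can be done
None
```

The bench is set out as asked and handed in after about 34 s of robot time. I placed things in the order you listed:
- **Middle mat:** the jar, with the tin on its lid.
- **Gun end (left, +y):** the bottle.
- **Other end (right):** the empty cup.

**Final checks:** The last top and scene pictures show everything upright, the gripper open and clear, and the vial where it was. Top-camera positions against the mat centres:

| Item | Position (x, y), m | Mat centre (x, y), m | Off by |
|---|---|---|---|
| Bottle | (0.674, 0.151) | (0.676, 0.154) | about 3 mm |
| Tin on jar | (0.643, 0.0055) | (0.642, 0.006) | about 1 mm |
| Cup | (0.620, −0.131) | (0.621, −0.133) | about 2 mm |

By the wrist camera, the tin was within about 1 mm of the jar's centre.

**Disagreements:** None of the cameras showed anything misplaced, but they differ by a few mm. The scene camera reads about 2–3 mm lower in y than the top camera. The wrist camera reads about 1–2 mm higher on the mats, which leaves the bottle's true offset uncertain by about that much. The highest upward contact force I read while placing was about 24 N, with the cup.

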